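# Index the vial carousel to the front and lock it by feel

### The job

Take the yellow-headed index pin from its blue stand and set it without force in the hole beside the red-capped vial on the carousel, and let go of it. Then turn the carousel by pushing slowly and gently against one of the steel pegs on its rim until the red-capped vial comes to the red pointer and you feel the pin drop home and lock the carousel there; lean on the peg with about 10 N for a moment to make sure that it holds, never harder than 20 N, and let go. Keep all vials standing in their sockets, and leave the other things on the desk where they are.

Things in the scene. Friction and masses are not known exactly. Their poses are not given: they have to be found in the camera images.
- carousel_base: Fixed grey round base of the carousel, 240 mm across, 10 mm thick. Origin on the turning axis at desk height; z up; its own -x is the front, marked by the red pointer. On it, hidden under the turntable, lies a dark steel lock ring (top 24 mm above the desk) with a single hole, 13 mm wide, 94 mm from the axis.
- pointer (a point): Top of the small red pointer at the front edge of the base, 126 mm from the axis, 30 mm above the desk. The lock ring is not adjusted exactly: its hole lies anywhere within 7 degrees to either side of the pointer, seen from the axis, and can only be found by feel.
- carousel_top (a point): On the turning axis at the upper face of the white turntable (220 mm across), 42 mm above the desk; turns with it, z up. On its +x, +y, -x, -y axes: four through holes for the pin, 12 mm wide, chamfered, in aluminium blocks, 94 mm from the axis, and four vial sockets, 8 mm high, 55 mm from the axis: each vial has its hole straight outward of it.
- peg_0 (a point): Half-way up one of four equal upright steel push pegs, 12 mm diameter, rising 36 mm above the turntable's upper face, 90 mm from the axis. This one lies at +45 degrees (between +x and +y) in the frame of carousel_top; the others follow at 90 degree steps.
- carousel (a joint): Angle (rad) turned since the start, positive anticlockwise from above; free either way, no end stops. Friction takes about 1.5 N at a peg. Once the pin is in the lock ring the carousel is locked; the ring is sprung, so the force at a peg then rises by about 5 N per mm of further pushing. More than 20 N is too much.
- vial_red_mid (a point): Centre (half-way up) of the red-capped glass vial, 23 mm diameter, 42 mm high, standing loose in one of the four sockets (any of them).
- vial_blue_1_mid (a point): Centre of a blue-capped vial, same size, in another socket.
- vial_blue_2_mid (a point): Centre of a blue-capped vial, same size, in another socket.
- vial_blue_3_mid (a point): Centre of a blue-capped vial, same size, in another socket.
- pin_head (a point): Centre of the yellow head of the loose index pin (70 g): head 16 mm diameter, 30 mm high, upright, to be gripped. Below it a steel flange 22 mm wide, 4 mm thick, underside 19 mm below this point; then the shank, 10 mm diameter, 28 mm long, with tapered tip (end 47 mm below this point). It starts upright in its stand.
- pin_tip (a point): End of the pin's shank. In a turntable hole it first rides on the lock ring, 24 mm above the desk, flange 10 mm above the turntable; over the ring's hole it drops by its own weight until the flange lies on the turntable (tip 14 mm above the desk) and locks the carousel. Faster than about 30 mm/s it may skip over the hole.
- pin_stand: Fixed blue block 44 x 44 x 32 mm high with a 12 mm hole in which the pin stands; origin at the centre of its underside, z up.
- timer: White bench timer, 36 x 66 x 56 mm, loose bystander; origin at the centre of its underside.
- tape_roll: Roll of beige tape lying flat, 72 mm across, 18 mm high, loose bystander; origin at the centre of its underside.
- culture_flask: Flat clear culture flask with pink content and orange cap, 92 x 52 x 26 mm, loose bystander; origin at the centre of its underside.

How it is judged:
By the outcome, as a careful person would: the job done as asked, in the order asked, and still so for the second after the job is handed in, with the robot touching nothing.
It also fails if it takes over 72 s, if anything falls off the work surface, if the arm or the gripper's body presses on something with over 40 N, if the wrist force passes 120 N, or if a joint passes its speed limit or range.

### The arm

A 6-joint arm with a two-finger parallel gripper is mounted at the origin on a cart in front of the work surface, level with it; the furniture and walls round the work are solid. World frame = base frame: x ahead of the robot, y to its left, z up, the work surface at z = 0. Lengths are in m, angles in rad, forces in N, time in s.
With the tool pointing down it reaches from about 0.275 to 1 m from the base axis. Payload 8.4 kg.
Tool frame: the origin (TCP) lies between the finger pads; the fingertips stand 19 mm ahead of it and the grasp point (between the pads) is the TCP; z points along the fingers, y is the line along which they close (so a half turn about z gives the same grasp; the last joint's range is limited). The gripper opens to 85 mm and grips with 20 to 120 N. Pads are 22 mm wide; open, the fingers measure 114 mm over their backs; the gripper's body (76 mm by 85 mm) begins 54 mm behind the grasp point. The pads swing forward as they close: fully open they stand 13 mm farther back than shut.
Start: joints at [-1.341, 0.353, 1.633, -0, 1.155, -0.002], TCP at [0.144, -0.608, 0.25] pointing down, gripper open.
Joint ranges: [-2.63, 2.63], [-0.92, 2.1], [0.06, 2.66], [-1.3, 4.44], [0, 2.69], [-3.02, 3.02]. Speed limits (rad/s): [2.22, 2.22, 2.79, 3.14, 3.14, 3.14].

### API

Orientations are given as a 3x3 rotation matrix whose columns are the frame's x, y, z axes.
In Python, from station import robot gives the robot as it stands. The module is installed in compiled form; this text tells all that it offers.
- The arm moves only by the tool arm_command, never from a script. Its argument "commands" is a list of rows, each an object with "claw": the opening in per cent of the stroke, from 0 (shut) to 100 (fully open); "dp": the shift along the tool's x, y, z in m, a list of three; "yaw": the turn about the tool's z in rad. A call has 1 to 12 rows; each row is the pose to reach, as a shift and turn from the pose commanded when the call began, along the tool's axes at that moment; what a row does not reach only later rows make up. A row lasts 1/8 s, in which the tool goes at most 62.5 mm and 10.7 degrees, less where a joint would pass 70% of its speed; a pose out of reach is approached as far as the arm can. A call with a gripper value outside its range is refused whole. The fingers move at their own pace and stop on an object; the grip force is fixed at half the most. Time passes only in rows, so rows that repeat a pose let the fingers close. It gives the time, the measured TCP pose, the force, the opening and the grip force at its end, in the units of the state.
- robot.sense(): the state, without advancing time (a new reading comes with each control period).
- robot.snapshot(name): name is "side" or "top"; returns the picture (480x640x3 uint8, blue, green, red); there is no depth.
- robot.camera_info(name): a dict with "fx", "fy", "cx", "cy" (pixels), "rvec" (rotation vector, rad) and "tvec" (3), from world to camera coordinates, as OpenCV has them. Camera axes: x right, y down, z forward; pixel columns grow to the right and rows downward; lengths in m; the calibration is good to about 2 mm. A picture is of the moment at which its call begins. camera_info takes no time and is no camera call.
- robot.finish_job(): hands the job in; it is judged then, once.
Trained networks look in the newest picture that a camera, given by its name, has taken for a name from the list of things; names that differ only in an ending like _2 or _b are one class to them, and where a whole thing is asked for, a point or a joint stands for the part that bears it (a point fixed in the world has none). Each returns a list of dicts, best first, with "conf" (0 to 1); they miss things now and then, are a little off and sometimes report something else, mostly with a low value. They report only what shows in the picture. A call takes as long as a camera call.
- robot.find_in(target, camera): "rect" ([centre column, centre row, width, height] in pixels, round what is visible of it).
The state is a dict: "t": time; "joint_pos": joint angles; "qd": joint speeds; "effort": joint torques, N m; "tool_pos": TCP position; "eef_rot": TCP orientation; "wrist_force": force on the tool from outside, world axes, zero at the start; "torque": the same for the moment, N m; "gripper_width": finger opening in m; "grasp_force": force on a finger pad.
Only numpy, scipy, OpenCV 4.12 (cv2) and the standard library are available. Lean on these libraries where they do the work, as an engineer would, in place of code of your own. Each camera call takes 0.05 s, during which the arm holds its last target. There are 200 camera calls.

## Working session

There is one attempt and no reset: what is moved stays moved. The work goes in short steps, Python scripts to look and compute and a tool call to move; the robot and the scene stay as the last step left them, time stands still between calls to the robot, and variables do not carry over. Pictures are saved under pics/ and viewed, at most 10 in all, crops included, and the job is handed in when it is done.

Besides the shell and the picture viewer there is one more tool, called after "Emit:" by a JSON object that holds its "name" and its "arguments". arm_command: Moves the arm, as the interface text tells. Its arguments: {"type":"object","properties":{"commands":{"type":"array","items":{"type":"object","properties":{"claw":{"type":"number"},"dp":{"type":"array","items":{"type":"number"}},"yaw":{"type":"number"}}}}},"required":["commands"]}

```bash
mkdir -p pics; cat > h.py <<'E'
import numpy as np, cv2
from station import robot
def cam(n):
    c=robot.camera_info(n); K=np.array([[c['fx'],0,c['cx']],[0,c['fy'],c['cy']],[0,0,1.]])
    return K,np.array(c['rvec'],float).ravel(),np.array(c['tvec'],float).ravel()
def at_z(n,u,v,z):
    K,r,t=cam(n); R=cv2.Rodrigues(r)[0]; o=-R.T@t; d=R.T@np.linalg.inv(K)@np.array([u,v,1.])
    return o+d*(z-o[2])/d[2]
def proj(n,p):
    K,r,t=cam(n); return cv2.projectPoints(np.array(p,float).reshape(-1,1,3),r,t,K,None)[0].reshape(-1,2)
def tri(uv1,uv2,a='top',b='side'):
    P=[]
    for n in(a,b):
        K,r,t=cam(n);P.append(K@np.c_[cv2.Rodrigues(r)[0],t])
    X=cv2.triangulatePoints(P[0],P[1],np.array(uv1,float),np.array(uv2,float));return (X[:3]/X[3]).ravel()
E
python3 - <<'E'
from h import *
for n in('top','side'):
    cv2.imwrite(f'pics/{n}0.png',robot.snapshot(n))
    for t in ['carousel_base','pointer','carousel_top','peg_0','vial_red_mid','vial_blue_1_mid','pin_head','pin_stand']:
        print(n,t,[(np.round(d['rect']).tolist(),round(d['conf'],2)) for d in robot.find_in(t,n)][:5])
s=robot.sense();print(s['t'],s['eef_rot'],s['wrist_force'],s['gripper_width'])
E
```

```text
top carousel_base [([305.0, 262.0, 114.0, 81.0], 0.95)]
top pointer [([308.0, 263.0, 112.0, 79.0], 0.57)]
top carousel_top [([308.0, 234.0, 107.0, 105.0], 0.65)]
top peg_0 [([309.0, 233.0, 108.0, 110.0], 0.91)]
top vial_red_mid [([327.0, 214.0, 9.0, 9.0], 0.72)]
top vial_blue_1_mid []
top pin_head [([186.0, 200.0, 22.0, 45.0], 0.3)]
top pin_stand [([186.0, 258.0, 32.0, 22.0], 0.92)]
side carousel_base [([302.0, 294.0, 116.0, 41.0], 0.71)]
side pointer [([302.0, 290.0, 109.0, 37.0], 0.9)]
side carousel_top [([304.0, 265.0, 106.0, 65.0], 0.9)]
side peg_0 [([300.0, 267.0, 106.0, 72.0], 0.76)]
side vial_red_mid [([297.0, 243.0, 11.0, 14.0], 0.71)]
side vial_blue_1_mid [([304.0, 268.0, 12.0, 26.0], 0.78), ([252.0, 329.0, 12.0, 23.0], 0.71)]
side pin_head [([252.0, 329.0, 11.0, 25.0], 0.72)]
side pin_stand [([253.0, 344.0, 36.0, 34.0], 0.93), ([295.0, 243.0, 13.0, 21.0], 0.52)]
0.9 [[ 9.73258079e-01  2.29714409e-01 -3.15212528e-05]
 [ 2.29714408e-01 -9.73258080e-01 -3.34625992e-05]
 [-3.83651552e-05  2.53268591e-05 -9.99999999e-01]] [ 0.49401476  1.28414639 -0.54084488] 0.08514422363641713
```

View pics/top0.png

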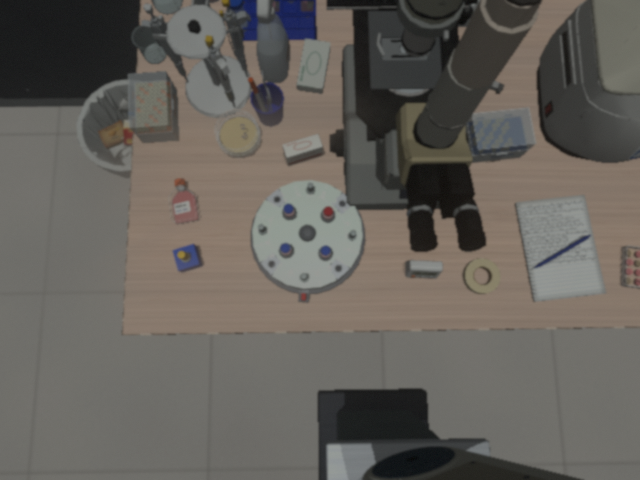

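View pics/side0.png

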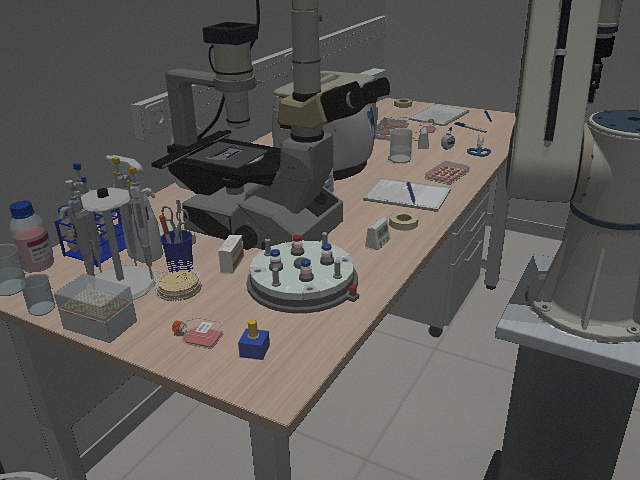

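The top view shows the carousel centred near (307,235), the pointer at (304,297), the red vial at (328,213) and the pin at (184,255). In the side view the pin head is at (252,327). Next I'll zoom in and measure.

```bash
python3 - <<'E'
from h import *
im=cv2.imread('pics/top0.png')
cv2.imwrite('pics/topc.png',cv2.resize(im[165:310,160:375],None,fx=3.6,fy=3.6,interpolation=cv2.INTER_CUBIC))
im=cv2.imread('pics/side0.png')
cv2.imwrite('pics/sidec.png',cv2.resize(im[225:365,230:370],None,fx=4,fy=4,interpolation=cv2.INTER_CUBIC))
for n in('top','side'):
    K,r,t=cam(n);R=cv2.Rodrigues(r)[0];print(n,K[0,0],(-R.T@t).round(3))
print('axis',at_z('top',307.5,234,.042),'pointer',at_z('top',304,297,.03),at_z('side',353,288,.03))
print('pin',tri((184,255),(252.5,327)))
E
```

```text
top 491.64144310450814 [0.368 0.169 1.011]
side 619.7775598067115 [-0.042  1.16   0.709]
axis [0.55746785 0.19110749 0.042     ] pointer [0.43239948 0.19951386 0.03      ] [0.43022847 0.20592388 0.03      ]
pin [0.51713876 0.43475099 0.051766  ]
```

View pics/topc.png

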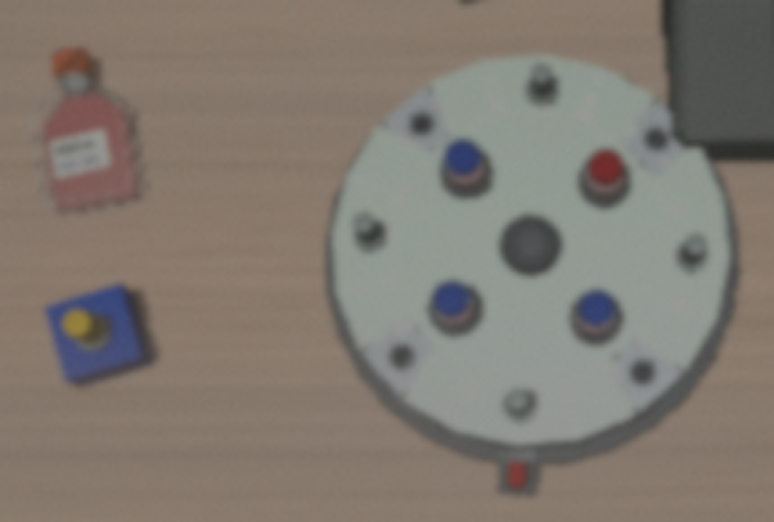

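View pics/sidec.png

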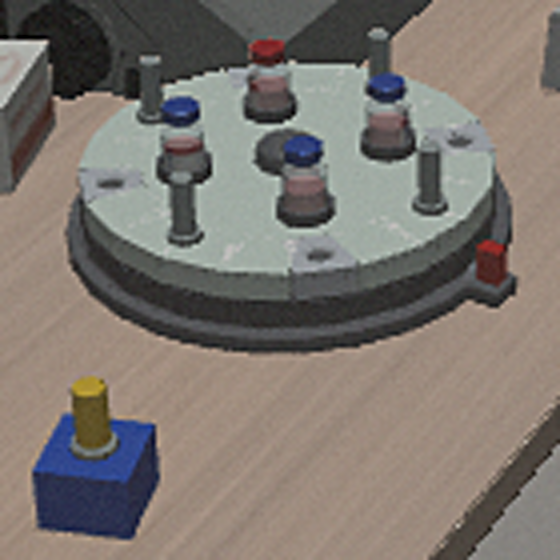

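The crops show the four holes in the top crop at (421,123), (655,139, red), (642,371) and (402,355), and the head top at (78,322). The side crop agrees, so I'll fit the poses.

```bash
python3 - <<'E'
from h import *
from scipy.optimize import least_squares
T=lambda l:np.array(l)/3.6+[160,165]-.36
S=lambda l:np.array(l)/4.+[230,225]-.375
ht=T([(655,139),(421,123),(402,355),(642,371)]) # red, then ccw
hs=S([(112,183),(319,254),(460,140)]) # order idx?
for p in ht: print('hole top',at_z('top',*p,.042).round(4))
for p in hs: print('hole side',at_z('side',*p,.042).round(4))
def model(q):
    a=q[2]+np.arange(4)*np.pi/2
    return np.c_[q[0]+.094*np.cos(a),q[1]+.094*np.sin(a),np.full(4,.042)]
for nm,w in(('top',(1,0)),('side',(0,1)),('both',(1,1))):
    f=lambda q:np.r_[w[0]*(proj('top',model(q))-ht).ravel(),w[1]*(proj('side',model(q))[[1,2,3]]-hs).ravel()]
    r=least_squares(f,[.557,.191,np.arctan2(.06,-.0)-1.57-.8]);print(nm,r.x.round(4),np.degrees(r.x[2]),r.fun.round(1))
print('red hole',model(r.x)[0])
print('pointer',at_z('top',*T((517,474)),.03),at_z('side',*S((491,247)),.03))
print('pin top',at_z('top',*T((78,321)),.066),at_z('side',*S((89,386)),.066))
print('stand c side check',proj('side',[.52,.436,.066]))
E
```

```text
hole top [0.6201 0.1213 0.042 ]
hole top [0.6312 0.2533 0.042 ]
hole top [0.4993 0.2635 0.042 ]
hole top [0.4886 0.1313 0.042 ]
hole side [0.6309 0.2526 0.042 ]
hole side [0.4991 0.2629 0.042 ]
hole side [0.4884 0.1295 0.042 ]
top [ 0.5598  0.1923 -0.8648] -49.547151629475934 [ 0.2 -0.3 -0.  -0.1 -0.2  0.2 -0.   0.1 -0.   0.  -0.   0.  -0.   0. ]
side [ 0.5598  0.1912 -0.8655] -49.589296960157455 [ 0.  -0.   0.  -0.   0.   0.   0.   0.  -0.1 -0.2  0.1 -0.  -0.1  0.2]
both [ 0.5597  0.1921 -0.8643] -49.520229256647056 [ 0.3 -0.3  0.1  0.  -0.   0.3  0.1  0.2 -0.2  0.1  0.   0.2 -0.2  0.4]
red hole [0.62072471 0.12058938 0.042     ]
pointer [0.43379262 0.20099071 0.03      ] [0.43409537 0.20100583 0.03      ]
pin top [0.51692689 0.4358958  0.066     ] [0.51640569 0.43640622 0.066     ]
stand c side check [[250.34238946 320.46298799]]
```

```bash
python3 - <<'E'
from h import *
im=cv2.imread('pics/side0.png')
cv2.imwrite('pics/mic.png',cv2.resize(im[10:310,140:440],None,fx=2,fy=2,interpolation=cv2.INTER_CUBIC))
for z in(.05,.1,.15,.2,.25):
    print(z,[at_z('top',u,v,z)[:2].round(3).tolist() for u,v in((345,207),(405,207),(346,130))], proj('side',[at_z('top',u,v,z) for u,v in((345,207),(405,207))]).round().tolist())
E
```

```text
0.05 [[0.61, 0.115], [0.609, -0.006], [0.774, 0.109]] [[299.0, 241.0], [326.0, 220.0]]
0.1 [[0.598, 0.118], [0.596, 0.003], [0.753, 0.112]] [[303.0, 223.0], [328.0, 204.0]]
0.15 [[0.585, 0.121], [0.584, 0.012], [0.732, 0.115]] [[306.0, 204.0], [331.0, 186.0]]
0.2 [[0.572, 0.123], [0.571, 0.022], [0.711, 0.119]] [[310.0, 184.0], [333.0, 168.0]]
0.25 [[0.56, 0.126], [0.559, 0.031], [0.69, 0.122]] [[314.0, 163.0], [336.0, 149.0]]
```

View pics/mic.png

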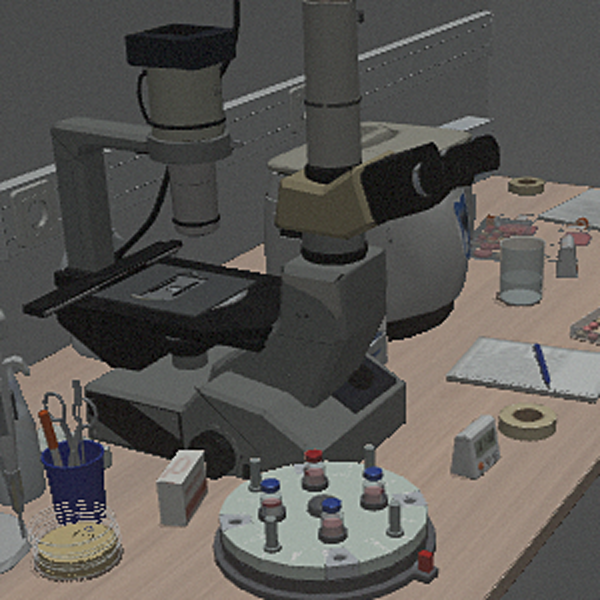

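The microscope base's corner sits close behind and right of the red vial's hole. Its base is about 60 mm high, with the column and the overhanging eyepieces to the right at y<0.05. I'll work out its clearances and the moves.

```bash
python3 - <<'E'
from h import *
S=lambda u,v:(u/2+140,v/2+10)
# eyepiece end candidates top vs side
for a in((422,245),(470,245)):
  for b in(S(495,155),S(430,185),S(390,210)):
    print('eye',a,b,tri(a,b).round(3), 'reproj',proj('top',[tri(a,b)]).round(0))
print('body left-front corner', tri((398,160),S(280,200)).round(3),proj('top',[tri((398,160),S(280,200))]))
print('column left front', [tri((402,206),S(330,395)).round(3)], [tri((402,206),S(405,390)).round(3)])
# base left front corner: height guess
for z in(0,.03,.05,.07,.09):
    p=at_z('top',345,207,z);print(z,p.round(3),((proj('side',[p])[0]-[140,10])*2).round())
E
```

```text
eye (422, 245) (387.5, 87.5) [0.455 0.031 0.395] reproj [[428. 258.]]
eye (422, 245) (355.0, 102.5) [0.497 0.038 0.36 ] reproj [[416. 232.]]
eye (422, 245) (335.0, 115.0) [0.523 0.043 0.332] reproj [[407. 217.]]
eye (470, 245) (387.5, 87.5) [ 0.471 -0.03   0.377] reproj [[471. 247.]]
eye (470, 245) (355.0, 102.5) [ 0.515 -0.025  0.342] reproj [[458. 221.]]
eye (470, 245) (335.0, 115.0) [ 0.544 -0.022  0.313] reproj [[449. 206.]]
body left-front corner [0.645 0.07  0.331] [[384.9296701  136.49266196]]
column left front [array([0.629, 0.019, 0.088])] [array([0.576, 0.001, 0.103])]
0 [0.623 0.112 0.   ] [312. 498.]
0.03 [0.615 0.114 0.03 ] [316. 477.]
0.05 [0.61  0.115 0.05 ] [319. 463.]
0.07 [0.605 0.116 0.07 ] [321. 449.]
0.09 [0.6   0.117 0.09 ] [324. 434.]
```

```bash
python3 - <<'E'
from h import *
S=lambda u,v:(u/2+140,v/2+10)
for nm,p in dict(lb=(248,475),mid=(195,390),rb=(405,428),rt=(405,392),knob=(213,455)).items():
    print(nm,[(z,at_z('side',*S(*p),z)[:2].round(3).tolist()) for z in(0,.05,.08,.1)])
im=robot.snapshot('top')[110:260,300:480]
s=robot.snapshot('side')[150:290,210:360]
f=lambda a:cv2.resize(cv2.convertScaleAbs(a,alpha=2.2),(400,400*a.shape[0]//a.shape[1]),interpolation=cv2.INTER_CUBIC)
a,b=f(im),f(s);h=min(len(a),len(b));cv2.imwrite('pics/m2.png',np.hstack([a[:h],b[:h]]))
E
```

```text
lb [(0, [0.72, 0.1]), (0.05, [0.666, 0.175]), (0.08, [0.634, 0.22]), (0.1, [0.612, 0.249])]
mid [(0, [0.92, -0.07]), (0.05, [0.852, 0.017]), (0.08, [0.811, 0.069]), (0.1, [0.784, 0.104])]
rb [(0, [0.61, -0.095]), (0.05, [0.564, -0.006]), (0.08, [0.536, 0.047]), (0.1, [0.518, 0.082])]
rt [(0, [0.659, -0.191]), (0.05, [0.61, -0.096]), (0.08, [0.58, -0.039]), (0.1, [0.56, -0.001])]
knob [(0, [0.787, 0.077]), (0.05, [0.729, 0.153]), (0.08, [0.694, 0.199]), (0.1, [0.67, 0.229])]
```

View pics/m2.png

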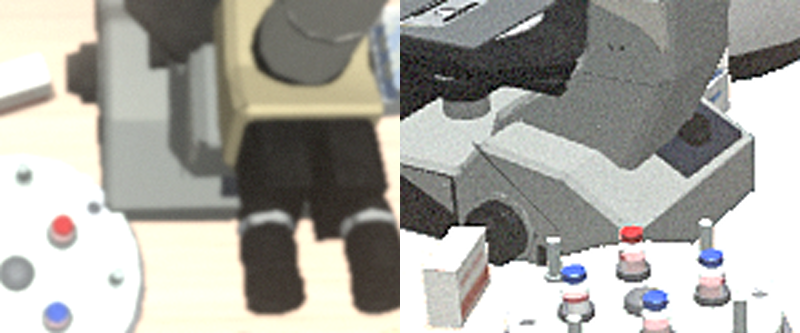

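Measured so far:
- The carousel axis is at (0.5597, 0.1918).
- The red hole is at −49.5° and the pointer at 175.8°.
- The pin is at (0.5167, 0.436), with its head centre at z=0.051.

I'll swing inside the eyepieces (r≈0.36) to the pin, with the fingers closing along world x.

```bash
cat >> h.py <<'E'
import json
def plan(wps,step,claw,xang=None,start=None,rows=None):
    """world waypoints -> rows, dp in tool axes at call start; xang: final tool-x heading (deg)"""
    s=robot.sense();R=np.array(s['eef_rot']);p0=np.array(s['tool_pos']);P=[p0 if start is None else np.array(start)]
    pts=[];c=P[0]
    for w in wps:
        w=np.array(w,float);n=max(1,int(np.ceil(np.linalg.norm(w-c)/step-1e-6)))
        pts+=[c+(w-c)*k/n for k in range(1,n+1)];c=w
    y=0 if xang is None else -((np.radians(xang)-np.arctan2(R[1,0],R[0,0])+np.pi)%(2*np.pi)-np.pi)
    out=[]
    for i,p in enumerate(pts):
        yy=np.sign(y)*min(abs(y),.18*(i+1)); d=R.T@(p-P[0])
        out.append(dict(dp=[round(float(v),4) for v in d],yaw=round(float(yy),3),claw=claw))
    for i in range(0,len(out),12): print(json.dumps(out[i:i+12]))
def st():
    s=robot.sense();R=np.array(s['eef_rot'])
    print('t',round(s['t'],2),'p',np.round(s['tool_pos'],4),'F',np.round(s['wrist_force'],2),'w',round(s['gripper_width'],4),'g',round(s['grasp_force'],1),'xang',round(np.degrees(np.arctan2(R[1,0],R[0,0])),2),'q',np.round(s['joint_pos'],2))
E
python3 - <<'E'
from h import *
plan([(.09,-.36,.25),(.30,-.20,.25),(.345,0,.25)],.06,40,90)
E
```

```text
[{"dp": [0.001, -0.0508, 0.0001], "yaw": -0.18, "claw": 40}, {"dp": [0.002, -0.1016, 0.0001], "yaw": -0.36, "claw": 40}, {"dp": [0.0029, -0.1524, 0.0002], "yaw": -0.54, "claw": 40}, {"dp": [0.0039, -0.2032, 0.0002], "yaw": -0.72, "claw": 40}, {"dp": [0.0049, -0.2539, 0.0003], "yaw": -0.9, "claw": 40}, {"dp": [0.0531, -0.2754, 0.0003], "yaw": -1.08, "claw": 40}, {"dp": [0.1013, -0.2969, 0.0003], "yaw": -1.26, "claw": 40}, {"dp": [0.1496, -0.3184, 0.0003], "yaw": -1.339, "claw": 40}, {"dp": [0.1978, -0.3399, 0.0003], "yaw": -1.339, "claw": 40}, {"dp": [0.246, -0.3614, 0.0003], "yaw": -1.339, "claw": 40}, {"dp": [0.2685, -0.4075, 0.0003], "yaw": -1.339, "claw": 40}, {"dp": [0.2909, -0.4536, 0.0003], "yaw": -1.339, "claw": 40}]
[{"dp": [0.3133, -0.4997, 0.0003], "yaw": -1.339, "claw": 40}, {"dp": [0.3358, -0.5457, 0.0003], "yaw": -1.339, "claw": 40}]
```

Emit:
{"name": "arm_command", "arguments": {"commands": [{"dp": [0.001,-0.051,0],"yaw": -0.18,"claw": 40},{"dp": [0.002,-0.102,0],"yaw": -0.36,"claw": 40},{"dp": [0.003,-0.152,0],"yaw": -0.54,"claw": 40},{"dp": [0.004,-0.203,0],"yaw": -0.72,"claw": 40},{"dp": [0.005,-0.254,0],"yaw": -0.9,"claw": 40},{"dp": [0.053,-0.275,0],"yaw": -1.08,"claw": 40},{"dp": [0.101,-0.297,0],"yaw": -1.26,"claw": 40},{"dp": [0.15,-0.318,0],"yaw": -1.339,"claw": 40},{"dp": [0.198,-0.34,0],"yaw": -1.339,"claw": 40},{"dp": [0.246,-0.361,0],"yaw": -1.339,"claw": 40},{"dp": [0.291,-0.454,0],"yaw": -1.339,"claw": 40},{"dp": [0.336,-0.546,0],"yaw": -1.339,"claw": 40}]}}

```text
t: 2.5
tool_pos: [0.328, -0.0767, 0.2506]
eef_rot: [[0.001, 1.0, 0.001], [1.0, -0.001, -0.0], [-0.0, 0.001, -1.0]]
wrist_force: [0.6, 1.3, -0.2]
gripper_width: 0.034
grasp_force: 0.0
```

```bash
python3 - <<'E'
from h import *
st();plan([(.335,.05,.22),(.33,.2,.2),(.5167,.436,.14)],.06,40,90)
E
```

```text
t 2.5 p [ 0.328  -0.0767  0.2506] F [ 0.58  1.3  -0.22] w 0.034 g 0.0 xang 89.96 q [-0.23 -0.13  2.19  0.    1.08 -0.23]
[{"dp": [0.0423, 0.0023, 0.0102], "yaw": -0.001, "claw": 40}, {"dp": [0.0845, 0.0046, 0.0204], "yaw": -0.001, "claw": 40}, {"dp": [0.1268, 0.0069, 0.0306], "yaw": -0.001, "claw": 40}, {"dp": [0.1768, 0.0052, 0.0372], "yaw": -0.001, "claw": 40}, {"dp": [0.2268, 0.0035, 0.0439], "yaw": -0.001, "claw": 40}, {"dp": [0.2768, 0.0018, 0.0505], "yaw": -0.001, "claw": 40}, {"dp": [0.3161, 0.0329, 0.0606], "yaw": -0.001, "claw": 40}, {"dp": [0.3555, 0.064, 0.0706], "yaw": -0.001, "claw": 40}, {"dp": [0.3948, 0.0951, 0.0806], "yaw": -0.001, "claw": 40}, {"dp": [0.4342, 0.1261, 0.0906], "yaw": -0.001, "claw": 40}, {"dp": [0.4735, 0.1572, 0.1007], "yaw": -0.001, "claw": 40}, {"dp": [0.5129, 0.1883, 0.1107], "yaw": -0.001, "claw": 40}]
```

Emit:
{"name": "arm_command", "arguments": {"commands": [{"dp": [0.055,0.005,0.01],"claw": 40},{"dp": [0.11,0.007,0.03],"claw": 40},{"dp": [0.165,0.005,0.035],"claw": 40},{"dp": [0.22,0.003,0.042],"claw": 40},{"dp": [0.277,0.002,0.05],"claw": 40},{"dp": [0.316,0.033,0.06],"claw": 40},{"dp": [0.355,0.064,0.07],"claw": 40},{"dp": [0.395,0.095,0.08],"claw": 40},{"dp": [0.434,0.126,0.09],"claw": 40},{"dp": [0.474,0.157,0.1],"claw": 40},{"dp": [0.513,0.188,0.11],"claw": 40},{"dp": [0.513,0.188,0.11],"claw": 40}]}}

```text
schema error: expected keys claw, dp, yaw
```

```bash
python3 - <<'E'
from h import *
st()
a=robot.snapshot('top')[200:320,130:250];b=robot.snapshot('side')[180:370,150:340]
f=lambda a:cv2.resize(cv2.convertScaleAbs(a,alpha=1.6),(400,400),interpolation=cv2.INTER_CUBIC)
cv2.imwrite('pics/g1.png',np.hstack([f(a),f(b)]))
s=robot.sense();p=np.array(s['tool_pos']);print(proj('side',[p,p-[0,0,-0],p-[0,0,.019]]))
E
```

```text
t 2.5 p [ 0.328  -0.0767  0.2506] F [ 0.58  1.3  -0.22] w 0.034 g 0.0 xang 89.96 q [-0.23 -0.13  2.19  0.    1.08 -0.23]
[[454.81470363 149.32732985]
 [454.81470363 149.32732985]
 [454.09103866 157.77028687]]
```

View pics/g1.png

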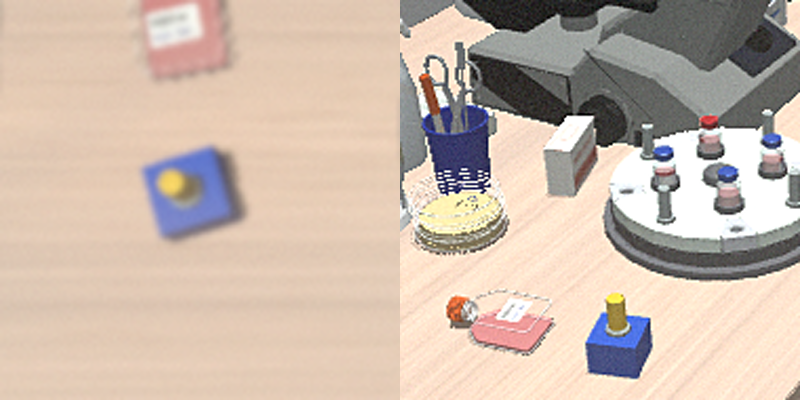

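The call was refused because yaw is required, so the arm hasn't moved. The pin is still in its stand at top-crop (173,185). I'll resend the move with yaw.

Emit:
{"name": "arm_command", "arguments": {"commands": [{"dp": [0.055,0.005,0.01],"yaw": 0,"claw": 40},{"dp": [0.11,0.007,0.03],"yaw": 0,"claw": 40},{"dp": [0.165,0.005,0.035],"yaw": 0,"claw": 40},{"dp": [0.22,0.003,0.042],"yaw": 0,"claw": 40},{"dp": [0.277,0.002,0.05],"yaw": 0,"claw": 40},{"dp": [0.316,0.033,0.06],"yaw": 0,"claw": 40},{"dp": [0.355,0.064,0.07],"yaw": 0,"claw": 40},{"dp": [0.395,0.095,0.08],"yaw": 0,"claw": 40},{"dp": [0.434,0.126,0.09],"yaw": 0,"claw": 40},{"dp": [0.474,0.157,0.1],"yaw": 0,"claw": 40},{"dp": [0.513,0.188,0.11],"yaw": 0,"claw": 40},{"dp": [0.513,0.188,0.11],"yaw": 0,"claw": 40}]}}

```text
t: 4.1
tool_pos: [0.5174, 0.4361, 0.1389]
eef_rot: [[-0.0, 1.0, 0.0], [1.0, 0.0, 0.0], [0.0, 0.0, -1.0]]
wrist_force: [-0.1, -0.6, -0.3]
gripper_width: 0.0339
grasp_force: 0.0
```

```bash
python3 - <<'E'
from h import *
st()
a=robot.snapshot('top')[200:320,130:250];b=robot.snapshot('side')[230:370,180:320]
f=lambda a:cv2.resize(cv2.convertScaleAbs(a,alpha=1.6),(400,400),interpolation=cv2.INTER_CUBIC)
cv2.imwrite('pics/g2.png',np.hstack([f(a),f(b)]))
cv2.imwrite('pics/side_full.png',robot.snapshot('side'))
E
```

```text
t 4.1 p [0.5174 0.4361 0.1389] F [-0.13 -0.61 -0.27] w 0.0339 g 0.0 xang 90.02 q [0.7  0.54 1.6  0.   1.   0.7 ]
```

View pics/side_full.png

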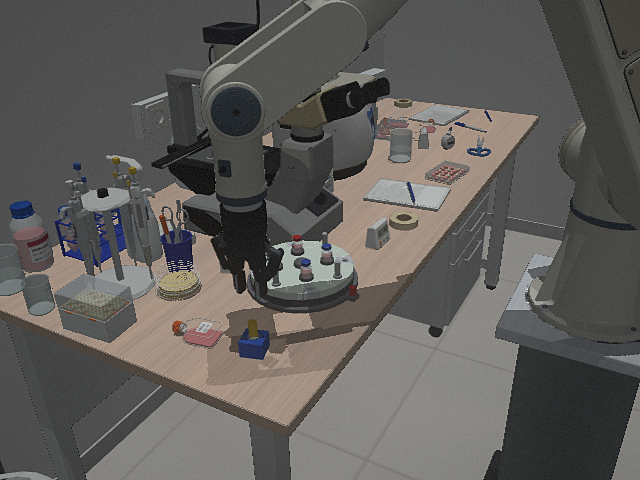

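The gripper is above the pin and the forearm is well above eyepiece height. I'll descend and grip the head 7 mm above its centre, so the tips clear the flange.

Emit:
{"name": "arm_command", "arguments": {"commands": [{"dp": [0,-0.0006,0.03],"yaw": 0,"claw": 40},{"dp": [0,-0.0006,0.06],"yaw": 0,"claw": 40},{"dp": [0,-0.0006,0.075],"yaw": 0,"claw": 40},{"dp": [0,-0.0006,0.081],"yaw": 0,"claw": 40},{"dp": [0,-0.0006,0.081],"yaw": 0,"claw": 10},{"dp": [0,-0.0006,0.081],"yaw": 0,"claw": 5},{"dp": [0,-0.0006,0.081],"yaw": 0,"claw": 5},{"dp": [0,-0.0006,0.081],"yaw": 0,"claw": 5}]}}

```text
t: 5.25
tool_pos: [0.5151, 0.4349, 0.06]
eef_rot: [[-0.0, 1.0, 0.001], [1.0, 0.0, 0.001], [0.001, 0.001, -1.0]]
wrist_force: [-0.5, 0.0, 3.6]
gripper_width: 0.0139
grasp_force: 58.6
```

```bash
python3 - <<'E'
from h import *
st()
E
```

```text
t 5.25 p [0.5151 0.4349 0.06  ] F [-0.46  0.01  3.65] w 0.0139 g 58.6 xang 90.0 q [ 0.7   0.64  1.65 -0.    0.86  0.7 ]
```

Emit:
{"name": "arm_command", "arguments": {"commands": [{"dp": [0,0,-0.003],"yaw": 0,"claw": 5},{"dp": [0,0,-0.006],"yaw": 0,"claw": 5},{"dp": [0,0,-0.012],"yaw": 0,"claw": 5},{"dp": [0,0,-0.025],"yaw": 0,"claw": 5},{"dp": [0,0,-0.045],"yaw": 0,"claw": 5},{"dp": [0,0,-0.07],"yaw": 0,"claw": 5},{"dp": [0,0,-0.095],"yaw": 0,"claw": 5},{"dp": [0,0,-0.095],"yaw": 0,"claw": 5}]}}

```text
t: 6.25
tool_pos: [0.5158, 0.4356, 0.1577]
eef_rot: [[-0.0, 1.0, 0.004], [1.0, 0.0, 0.003], [0.003, 0.004, -1.0]]
wrist_force: [-0.1, 0.5, -1.7]
gripper_width: 0.014
grasp_force: 58.8
```

```bash
python3 - <<'E'
from h import *
st()
b=robot.snapshot('side');p=np.array(robot.sense()['tool_pos'])
print('pred tool px side',proj('side',[p,p-[0,0,.054]]).round(1), 'top',proj('top',[p]).round(1))
for c in('side','top'):
  if c=='top': robot.snapshot(c)
  print(c,[(np.round(d['rect']).tolist(),round(d['conf'],2)) for d in robot.find_in('pin_head',c)])
u,v=proj('side',[p-[0,0,.03]])[0].astype(int)
cv2.imwrite('pics/g3.png',cv2.resize(cv2.convertScaleAbs(b[v-60:v+60,u-80:u+80],alpha=2),(800,600),interpolation=cv2.INTER_CUBIC));print(u,v)
E
```

```text
t 6.25 p [0.5158 0.4356 0.1577] F [-0.14  0.46 -1.74] w 0.014 g 58.8 xang 90.0 q [0.7  0.52 1.6  0.   1.02 0.7 ]
pred tool px side [[249.  277.8]
 [251.4 304.1]] top [[167.6 247. ]]
side [([246.0, 287.0, 11.0, 31.0], 0.67)]
top [([285.0, 248.0, 11.0, 15.0], 0.67)]
250 292
```

View pics/g3.png

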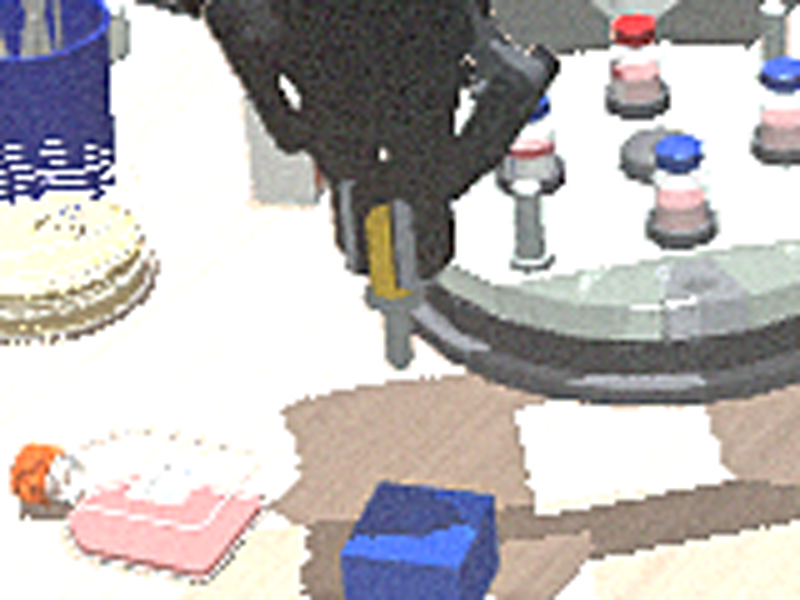

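The pin is held upright. Its tip is at side px ≈(249.8,305), and the stand and flask are undisturbed. Next I'll compare the tip's camera position with the arm's reading to get the frame offset.

```bash
python3 - <<'E'
from h import *
st()
for z in(.100,.102,.104):print(z,at_z('side',249.8,305,z).round(4))
K,r,t=cam('side');R=cv2.Rodrigues(r)[0];print('img right in world',R[0].round(3))
b=robot.snapshot('side').astype(int)
for v in range(294,308,2): print(v,b[v,240:262].mean(1).astype(int).tolist())
E
```

```text
t 6.45 p [0.5142 0.4341 0.1534] F [-0.17  0.04 -0.93] w 0.0139 g 58.8 xang 90.0 q [0.7  0.52 1.6  0.   1.02 0.7 ]
0.1 [0.5178 0.4363 0.1   ]
0.102 [0.516  0.4387 0.102 ]
0.104 [0.5141 0.441  0.104 ]
img right in world [-0.871 -0.491 -0.025]
294 [144, 146, 146, 155, 107, 63, 55, 59, 66, 62, 57, 63, 64, 61, 62, 65, 83, 58, 37, 40, 36, 36]
296 [148, 147, 150, 146, 150, 153, 129, 139, 68, 65, 67, 65, 61, 58, 74, 88, 91, 78, 76, 71, 42, 40]
298 [147, 147, 142, 147, 144, 145, 147, 158, 87, 63, 64, 70, 69, 64, 42, 45, 59, 81, 89, 87, 93, 78]
300 [146, 145, 142, 145, 144, 147, 147, 154, 87, 64, 69, 67, 61, 59, 143, 73, 38, 46, 46, 66, 86, 86]
302 [145, 143, 146, 144, 148, 149, 154, 153, 103, 63, 66, 67, 66, 56, 126, 162, 166, 91, 41, 45, 47, 45]
304 [143, 145, 151, 151, 151, 141, 143, 147, 131, 68, 66, 69, 64, 55, 97, 150, 146, 150, 159, 164, 65, 38]
306 [147, 150, 148, 141, 142, 145, 143, 146, 158, 113, 62, 62, 60, 50, 157, 155, 153, 152, 153, 162, 164, 166]
```

Emit:
{"name": "arm_command", "arguments": {"commands": [{"dp": [-0.01,0,-0.015],"yaw": 0,"claw": 5},{"dp": [-0.045,0.01,-0.022],"yaw": 0,"claw": 5},{"dp": [-0.09,0.025,-0.022],"yaw": 0,"claw": 5},{"dp": [-0.135,0.04,-0.022],"yaw": 0,"claw": 5},{"dp": [-0.18,0.055,-0.022],"yaw": 0,"claw": 5},{"dp": [-0.225,0.072,-0.022],"yaw": 0,"claw": 5},{"dp": [-0.265,0.087,-0.022],"yaw": 0,"claw": 5},{"dp": [-0.295,0.097,-0.022],"yaw": 0,"claw": 5},{"dp": [-0.31,0.102,-0.022],"yaw": 0,"claw": 5},{"dp": [-0.315,0.104,-0.022],"yaw": 0,"claw": 5},{"dp": [-0.315,0.104,-0.022],"yaw": 0,"claw": 5},{"dp": [-0.315,0.104,-0.022],"yaw": 0,"claw": 5}]}}

```text
t: 8.0
tool_pos: [0.6185, 0.1205, 0.1763]
eef_rot: [[-0.001, 1.0, -0.0], [1.0, 0.001, 0.0], [0.0, -0.0, -1.0]]
wrist_force: [-0.1, -0.8, -0.4]
gripper_width: 0.014
grasp_force: 58.8
```

```bash
python3 - <<'E'
from h import *
robot.snapshot('top');b=robot.snapshot('side');st()
p=np.array(robot.sense()['tool_pos']);print(proj('side',[p-[0,0,.02],p-[0,0,.04],p-[0,0,.05],p-[0,0,.056]]).round(1))
g=b.astype(int).mean(2)
for v in range(200,240,2): print(v,g[v,280:312].astype(int).tolist())
cv2.imwrite('pics/h1.png',cv2.resize(cv2.convertScaleAbs(b[160:280,215:375],alpha=2.2),(800,600),interpolation=cv2.INTER_CUBIC))
E
```

```text
t 8.1 p [0.6185 0.1204 0.1763] F [ 0.44  0.16 -0.76] w 0.0137 g 58.8 xang 90.06 q [0.19 0.44 1.69 0.   1.02 0.19]
[[293.  198.6]
 [293.3 207. ]
 [293.5 211.1]
 [293.7 213.6]]
200 [58, 56, 60, 57, 58, 59, 53, 58, 54, 54, 53, 63, 59, 67, 52, 55, 55, 72, 56, 57, 54, 51, 55, 52, 45, 50, 45, 48, 52, 53, 53, 47]
202 [59, 60, 53, 59, 64, 56, 51, 59, 54, 59, 57, 58, 57, 58, 57, 61, 56, 85, 61, 58, 52, 51, 52, 47, 49, 55, 51, 51, 48, 55, 52, 47]
204 [53, 53, 54, 59, 59, 58, 60, 58, 58, 59, 61, 57, 58, 59, 61, 61, 54, 56, 53, 53, 55, 48, 47, 50, 43, 49, 54, 55, 50, 40, 44, 40]
206 [103, 104, 109, 93, 70, 55, 58, 60, 55, 60, 59, 56, 65, 61, 62, 57, 56, 57, 48, 55, 47, 43, 47, 52, 50, 54, 47, 38, 35, 41, 42, 42]
208 [100, 100, 96, 99, 100, 102, 94, 59, 52, 59, 58, 60, 65, 64, 62, 53, 51, 60, 54, 51, 53, 46, 45, 43, 70, 110, 61, 27, 30, 32, 36, 41]
210 [98, 97, 95, 97, 97, 101, 98, 102, 103, 70, 57, 60, 61, 61, 59, 52, 55, 54, 53, 46, 40, 57, 100, 106, 99, 97, 103, 102, 109, 48, 34, 35]
212 [96, 98, 96, 96, 98, 92, 99, 96, 97, 101, 105, 61, 63, 56, 59, 54, 49, 55, 45, 67, 103, 105, 99, 99, 97, 98
[... 1109 characters left out ...]
100, 96, 101, 72, 57]
230 [59, 59, 60, 54, 60, 65, 84, 95, 94, 92, 94, 85, 100, 94, 100, 99, 100, 97, 96, 98, 97, 99, 100, 94, 99, 101, 102, 95, 63, 52, 57, 59]
232 [60, 64, 62, 59, 64, 62, 60, 58, 77, 95, 91, 89, 82, 84, 97, 100, 98, 101, 94, 99, 99, 95, 96, 99, 109, 75, 52, 57, 57, 63, 57, 60]
234 [63, 64, 63, 64, 58, 56, 65, 66, 61, 55, 64, 99, 94, 99, 97, 95, 100, 71, 101, 103, 106, 104, 92, 58, 57, 58, 58, 52, 60, 57, 59, 60]
236 [59, 62, 61, 61, 62, 62, 61, 63, 58, 58, 58, 62, 81, 60, 62, 57, 58, 65, 76, 79, 86, 55, 55, 55, 60, 60, 58, 54, 62, 57, 57, 60]
238 [59, 67, 61, 62, 65, 66, 60, 63, 60, 61, 59, 62, 59, 36, 53, 78, 79, 83, 57, 46, 36, 54, 63, 61, 55, 65, 56, 58, 60, 61, 56, 56]
```

View pics/h1.png

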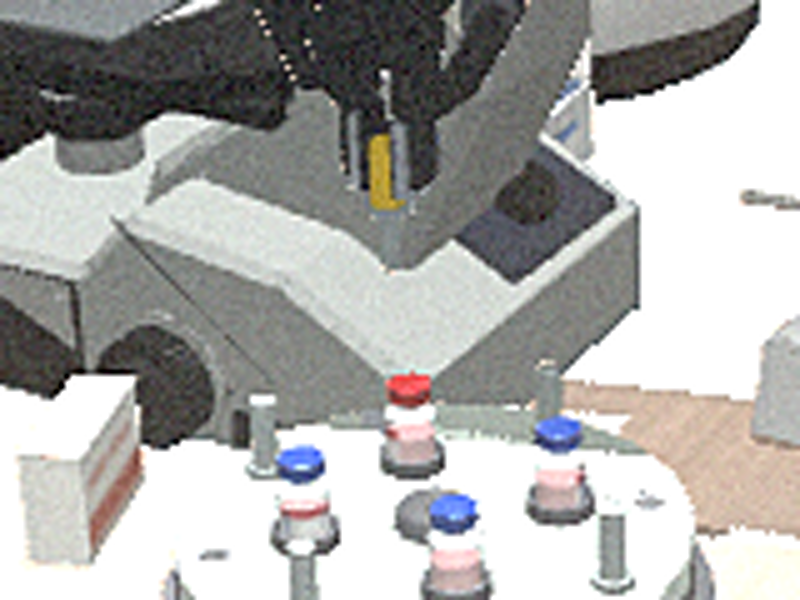

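The pin is held upright over the red vial's hole with the tip at crop ≈(397,268), above and clear of the red cap. I'll check the shank column in colour.

```bash
python3 - <<'E'
from h import *
a=np.array([.5142,.4341,.1534]);print('stand pose pred rows',proj('side',[a-[0,0,.045],a-[0,0,.05]]).round(1))
b=robot.snapshot('side').astype(float);st()
hsv=cv2.cvtColor(b.astype(np.uint8),cv2.COLOR_BGR2HSV)
y=(hsv[...,0]>18)&(hsv[...,0]<35)&(hsv[...,1]>120);y[:180]=0;y[206:]=0;y[:,:280]=0;y[:,310:]=0
ys,xs=np.nonzero(y);print('yellow',xs.min(),xs.max(),ys.min(),ys.max())
sat=(b[...,0]-b[...,2])
print('avg b-r rows 205-211',sat[205:212,284:304].mean(0).round(0).tolist())
for v in (205,207,209,211,213): print(v,sat[v,284:304].astype(int).tolist())
print(np.round(proj('side',[[.6207,.1206,.042],[.6184,.1186,.042]]),1))
E
```

```text
stand pose pred rows [[251.8 300.9]
 [252.1 303.3]]
t 8.15 p [0.6186 0.1203 0.1763] F [ 0.25  1.33 -1.87] w 0.0138 g 58.8 xang 90.06 q [0.19 0.44 1.69 0.   1.02 0.19]
yellow 288 295 187 201
avg b-r rows 205-211 [0.0, -0.0, -1.0, 0.0, 0.0, 0.0, -1.0, 3.0, 3.0, 2.0, 3.0, -1.0, -0.0, 0.0, 0.0, -0.0, 1.0, -1.0, -1.0, -1.0]
205 [1, -1, -1, -3, 0, 3, 1, 3, 5, 2, 3, -1, -1, -3, 0, 1, 2, 2, -1, 0]
207 [3, -1, 1, 1, -3, -1, 1, 5, 3, 4, 5, -1, 1, 4, 0, -1, 0, 0, -2, -3]
209 [2, 1, 1, -1, 1, -2, -4, 1, 4, 1, 2, -2, -1, 3, -1, 1, 1, -6, -5, 1]
211 [2, -1, -2, 0, 4, 2, -1, 2, 3, 4, 5, 1, -1, 1, -2, -2, 2, 1, 1, 4]
213 [-1, 1, 0, -1, 1, 1, -2, -20, 0, 7, 6, -1, -1, -1, 3, 2, 0, 0, -4, 0]
[[294.3 244.7]
 [295.6 244.5]]
```

Emit:
{"name": "arm_command", "arguments": {"commands": [{"dp": [-0.0006,0.0003,0.02],"yaw": 0,"claw": 5},{"dp": [-0.0006,0.0003,0.045],"yaw": 0,"claw": 5},{"dp": [-0.0006,0.0003,0.062],"yaw": 0,"claw": 5},{"dp": [-0.0006,0.0003,0.072],"yaw": 0,"claw": 5},{"dp": [-0.0006,0.0003,0.076],"yaw": 0,"claw": 5},{"dp": [-0.0006,0.0003,0.079],"yaw": 0,"claw": 5},{"dp": [-0.0006,0.0003,0.081],"yaw": 0,"claw": 5},{"dp": [-0.0006,0.0003,0.081],"yaw": 0,"claw": 5}]}}

```text
t: 9.15
tool_pos: [0.6194, 0.119, 0.0956]
eef_rot: [[0.0, 1.0, 0.001], [1.0, -0.0, 0.0], [0.0, 0.001, -1.0]]
wrist_force: [-0.2, -0.7, -0.7]
gripper_width: 0.0141
grasp_force: 58.8
```

Emit:
{"name": "arm_command", "arguments": {"commands": [{"dp": [0,0,0.002],"yaw": 0,"claw": 5},{"dp": [0,0,0.004],"yaw": 0,"claw": 5},{"dp": [0,0,0.006],"yaw": 0,"claw": 5},{"dp": [0,0,0.006],"yaw": 0,"claw": 5}]}}

```text
t: 9.65
tool_pos: [0.6195, 0.1188, 0.0892]
eef_rot: [[-0.0, 1.0, 0.001], [1.0, 0.0, -0.0], [-0.0, 0.001, -1.0]]
wrist_force: [3.6, -2.6, -1.5]
gripper_width: 0.0141
grasp_force: 58.7
```

Emit:
{"name": "arm_command", "arguments": {"commands": [{"dp": [-0.0006,0.0008,0.002],"yaw": 0,"claw": 5},{"dp": [-0.0006,0.0008,0.004],"yaw": 0,"claw": 5},{"dp": [-0.0006,0.0008,0.006],"yaw": 0,"claw": 5},{"dp": [-0.0006,0.0008,0.006],"yaw": 0,"claw": 5}]}}

```text
t: 10.15
tool_pos: [0.6196, 0.1184, 0.083]
eef_rot: [[-0.0, 1.0, -0.001], [1.0, 0.0, 0.0], [0.0, -0.001, -1.0]]
wrist_force: [0.3, 0.0, -0.5]
gripper_width: 0.0141
grasp_force: 58.8
```

Emit:
{"name": "arm_command", "arguments": {"commands": [{"dp": [0,0,0.0007],"yaw": 0,"claw": 5},{"dp": [0,0,0.0014],"yaw": 0,"claw": 5},{"dp": [0,0,0.002],"yaw": 0,"claw": 5},{"dp": [0,0,0.002],"yaw": 0,"claw": 5}]}}

```text
t: 10.65
tool_pos: [0.6199, 0.1185, 0.0815]
eef_rot: [[-0.0, 1.0, 0.0], [1.0, 0.0, 0.0], [0.0, 0.0, -1.0]]
wrist_force: [-0.9, 1.0, 2.4]
gripper_width: 0.014
grasp_force: 60.3
```

The pin rests on the ring (2.4 N), so I'll release it and lift.

Emit:
{"name": "arm_command", "arguments": {"commands": [{"dp": [0,0,0],"yaw": 0,"claw": 22},{"dp": [0,0,0],"yaw": 0,"claw": 32},{"dp": [0,0,0],"yaw": 0,"claw": 34},{"dp": [0,0,0],"yaw": 0,"claw": 34},{"dp": [0,0,-0.01],"yaw": 0,"claw": 34},{"dp": [0,0,-0.03],"yaw": 0,"claw": 34},{"dp": [0,0,-0.06],"yaw": 0,"claw": 34},{"dp": [0,0,-0.09],"yaw": 0,"claw": 34},{"dp": [0,0,-0.09],"yaw": 0,"claw": 34}]}}

```text
t: 11.78
tool_pos: [0.6222, 0.1184, 0.1752]
eef_rot: [[0.0, 1.0, 0.006], [1.0, -0.0, 0.001], [0.001, 0.006, -1.0]]
wrist_force: [0.3, 0.5, -0.8]
gripper_width: 0.0292
grasp_force: 0.0
```

```bash
python3 - <<'E'
from h import *
b=robot.snapshot('side');st()
hsv=cv2.cvtColor(b,cv2.COLOR_BGR2HSV)
y=((hsv[...,0]>18)&(hsv[...,0]<35)&(hsv[...,1]>120)).astype(np.uint8);y[:205]=0;y[250:]=0;y[:,:280]=0;y[:,320:]=0
ys,xs=np.nonzero(y);print('yellow',len(xs),xs.min() if len(xs) else '',xs.max() if len(xs) else '',ys.min() if len(ys) else '',ys.max() if len(ys) else '')
print('pred head top/centre (riding)',proj('side',[[.6207,.1206,.086],[.6207,.1206,.071],[.6207,.1206,.076]]).round(1))
print([(np.round(d['rect']).tolist(),round(d['conf'],2)) for d in robot.find_in('vial_red_mid','side')])
E
```

```text
t 11.82 p [0.6211 0.1183 0.1735] F [-0.59 -0.2   0.13] w 0.0292 g 0.0 xang 89.99 q [ 0.19  0.44  1.69 -0.    1.01  0.19]
yellow 55 290 296 227 240
pred head top/centre (riding) [[293.4 227.3]
 [293.7 233.3]
 [293.6 231.3]]
[([297.0, 242.0, 11.0, 17.0], 0.5)]
```

The pin stands upright in the hole and rides on the ring (head top at row 227, as predicted), and the red vial is still standing. I'll turn counter-clockwise so the pin moves away from the microscope corner, using the front and left pegs. Now planning the push.

```bash
cat >> h.py <<'E'
AX=np.array([.5587,.1898]);RR=.0923
def arc(a0,step,n,p0=None,claw=0):
    """TCP angles a0+step*k about axis; yaw keeps up; dp in tool axes at start (tool x heading measured)"""
    s=robot.sense();R=np.array(s['eef_rot']);p0=np.array(s['tool_pos']);h0=np.degrees(np.arctan2(R[1,0],R[0,0]))
    out=[]
    for k in range(1,n+1):
        a=np.radians(a0+step*k);w=np.r_[AX+RR*np.array([np.cos(a),np.sin(a)]),.070]
        d=R.T@(w-p0);yaw=-np.radians((a0+step*k+12.8+4.5-h0+180)%360-180)
        out.append(dict(dp=[round(float(v),4) for v in d],yaw=round(float(yaw),3),claw=claw))
    print(json.dumps(out))
E
python3 - <<'E'
from h import *
st()
w=AX+RR*np.array([np.cos(np.radians(63)),np.sin(np.radians(63))]);print(w)
plan([(*w,.174),(*w,.07)],.045,0,80)
E
```

```text
t 11.88 p [0.6203 0.1182 0.1722] F [-0.06 -0.94 -0.58] w 0.0292 g 0.0 xang 89.99 q [ 0.19  0.44  1.69 -0.    1.01  0.19]
[0.60060332 0.2720399 ]
[{"dp": [0.0385, -0.0049, -0.0005], "yaw": 0.174, "claw": 0}, {"dp": [0.0769, -0.0099, -0.0009], "yaw": 0.174, "claw": 0}, {"dp": [0.1154, -0.0148, -0.0014], "yaw": 0.174, "claw": 0}, {"dp": [0.1539, -0.0197, -0.0019], "yaw": 0.174, "claw": 0}, {"dp": [0.1539, -0.0198, 0.0328], "yaw": 0.174, "claw": 0}, {"dp": [0.1539, -0.0198, 0.0675], "yaw": 0.174, "claw": 0}, {"dp": [0.1538, -0.0199, 0.1021], "yaw": 0.174, "claw": 0}]
```

Emit:
{"name": "arm_command", "arguments": {"commands": [{"dp": [0.035,-0.005,0],"yaw": 0.09,"claw": 0},{"dp": [0.075,-0.01,0],"yaw": 0.174,"claw": 0},{"dp": [0.115,-0.015,0],"yaw": 0.174,"claw": 0},{"dp": [0.145,-0.019,0],"yaw": 0.174,"claw": 0},{"dp": [0.154,-0.02,0],"yaw": 0.174,"claw": 0},{"dp": [0.154,-0.02,0],"yaw": 0.174,"claw": 0},{"dp": [0.154,-0.02,0.03],"yaw": 0.174,"claw": 0},{"dp": [0.154,-0.02,0.065],"yaw": 0.174,"claw": 0},{"dp": [0.154,-0.02,0.09],"yaw": 0.174,"claw": 0},{"dp": [0.154,-0.02,0.1],"yaw": 0.174,"claw": 0},{"dp": [0.154,-0.02,0.102],"yaw": 0.174,"claw": 0},{"dp": [0.154,-0.02,0.102],"yaw": 0.174,"claw": 0}]}}

```text
t: 13.38
tool_pos: [0.6005, 0.2723, 0.0702]
eef_rot: [[0.173, 0.985, 0.001], [0.985, -0.173, 0.0], [0.001, 0.001, -1.0]]
wrist_force: [0.4, -0.1, 0.0]
gripper_width: -0.0002
grasp_force: 0.0
```

```bash
python3 - <<'E'
from h import *
st();arc(63,1.3,12)
E
```

```text
t 13.38 p [0.6005 0.2723 0.0702] F [ 0.35 -0.11  0.01] w -0.0002 g 0.0 xang 80.01 q [ 0.42  0.61  1.68 -0.    0.86  0.6 ]
[{"dp": [0.0004, -0.0019, 0.0002], "yaw": -0.028, "claw": 0}, {"dp": [0.0009, -0.0039, 0.0002], "yaw": -0.05, "claw": 0}, {"dp": [0.0014, -0.006, 0.0002], "yaw": -0.073, "claw": 0}, {"dp": [0.0019, -0.008, 0.0002], "yaw": -0.096, "claw": 0}, {"dp": [0.0023, -0.0101, 0.0002], "yaw": -0.118, "claw": 0}, {"dp": [0.0026, -0.0121, 0.0002], "yaw": -0.141, "claw": 0}, {"dp": [0.0029, -0.0142, 0.0002], "yaw": -0.164, "claw": 0}, {"dp": [0.0032, -0.0163, 0.0002], "yaw": -0.187, "claw": 0}, {"dp": [0.0034, -0.0184, 0.0002], "yaw": -0.209, "claw": 0}, {"dp": [0.0036, -0.0205, 0.0002], "yaw": -0.232, "claw": 0}, {"dp": [0.0037, -0.0225, 0.0002], "yaw": -0.255, "claw": 0}, {"dp": [0.0038, -0.0246, 0.0002], "yaw": -0.277, "claw": 0}]
```

Emit:
{"name": "arm_command", "arguments": {"commands": [{"dp": [0.0004,-0.002,0],"yaw": -0.028,"claw": 0},{"dp": [0.0009,-0.004,0],"yaw": -0.05,"claw": 0},{"dp": [0.0014,-0.006,0],"yaw": -0.073,"claw": 0},{"dp": [0.0019,-0.008,0],"yaw": -0.096,"claw": 0},{"dp": [0.0023,-0.01,0],"yaw": -0.118,"claw": 0},{"dp": [0.0026,-0.012,0],"yaw": -0.141,"claw": 0},{"dp": [0.0029,-0.0142,0],"yaw": -0.164,"claw": 0},{"dp": [0.0032,-0.0163,0],"yaw": -0.187,"claw": 0},{"dp": [0.0034,-0.0184,0],"yaw": -0.209,"claw": 0},{"dp": [0.0036,-0.0205,0],"yaw": -0.232,"claw": 0},{"dp": [0.0037,-0.0225,0],"yaw": -0.255,"claw": 0},{"dp": [0.0038,-0.0246,0],"yaw": -0.277,"claw": 0}]}}

```text
t: 14.88
tool_pos: [0.5763, 0.2804, 0.0694]
eef_rot: [[-0.104, 0.995, 0.0], [0.995, 0.104, 0.0], [0.0, 0.0, -1.0]]
wrist_force: [2.3, -1.0, 0.2]
gripper_width: 0.0
grasp_force: 0.9
```

```bash
python3 - <<'E'
from h import *
st();b=robot.snapshot('side')
hsv=cv2.cvtColor(b,cv2.COLOR_BGR2HSV)
y=((hsv[...,0]>18)&(hsv[...,0]<35)&(hsv[...,1]>120)).astype(np.uint8);y[:205]=0;y[290:]=0;y[:,:260]=0;y[:,340:]=0
ys,xs=np.nonzero(y);print('yellow',len(xs),xs.min(),xs.max(),ys.min(),ys.max())
arc(78.6,3,12)
E
```

```text
t 14.88 p [0.5763 0.2804 0.0694] F [ 2.34 -0.98  0.17] w 0.0 g 0.9 xang 95.98 q [ 0.45  0.58  1.72 -0.    0.84  0.35]
yellow 12 279 290 227 252
[{"dp": [0.0011, -0.0037, -0.0007], "yaw": -0.05, "claw": 0}, {"dp": [0.0022, -0.0084, -0.0007], "yaw": -0.102, "claw": 0}, {"dp": [0.003, -0.0132, -0.0007], "yaw": -0.155, "claw": 0}, {"dp": [0.0036, -0.018, -0.0007], "yaw": -0.207, "claw": 0}, {"dp": [0.0039, -0.0228, -0.0007], "yaw": -0.259, "claw": 0}, {"dp": [0.004, -0.0276, -0.0007], "yaw": -0.312, "claw": 0}, {"dp": [0.0038, -0.0324, -0.0007], "yaw": -0.364, "claw": 0}, {"dp": [0.0034, -0.0373, -0.0007], "yaw": -0.416, "claw": 0}, {"dp": [0.0027, -0.042, -0.0007], "yaw": -0.469, "claw": 0}, {"dp": [0.0018, -0.0468, -0.0007], "yaw": -0.521, "claw": 0}, {"dp": [0.0006, -0.0515, -0.0007], "yaw": -0.573, "claw": 0}, {"dp": [-0.0008, -0.0561, -0.0007], "yaw": -0.626, "claw": 0}]
```

Contact is at about 2.3 N, as expected from the friction. Pushing on.

Emit:
{"name": "arm_command", "arguments": {"commands": [{"dp": [0.0011,-0.0037,0],"yaw": -0.05,"claw": 0},{"dp": [0.0022,-0.0084,0],"yaw": -0.102,"claw": 0},{"dp": [0.003,-0.0132,0],"yaw": -0.155,"claw": 0},{"dp": [0.0036,-0.018,0],"yaw": -0.207,"claw": 0},{"dp": [0.0039,-0.0228,0],"yaw": -0.259,"claw": 0},{"dp": [0.004,-0.0276,0],"yaw": -0.312,"claw": 0},{"dp": [0.0038,-0.0324,0],"yaw": -0.364,"claw": 0},{"dp": [0.0034,-0.0373,0],"yaw": -0.416,"claw": 0},{"dp": [0.0027,-0.042,0],"yaw": -0.469,"claw": 0},{"dp": [0.0018,-0.0468,0],"yaw": -0.521,"claw": 0},{"dp": [0.0006,-0.0515,0],"yaw": -0.573,"claw": 0},{"dp": [-0.0008,-0.0561,0],"yaw": -0.626,"claw": 0}]}}

```text
t: 16.42
tool_pos: [0.5207, 0.2741, 0.0695]
eef_rot: [[-0.668, 0.745, 0.001], [0.745, 0.668, 0.001], [-0.0, 0.001, -1.0]]
wrist_force: [2.2, 1.1, -0.0]
gripper_width: 0.0
grasp_force: 0.9
```

```bash
cat >> h.py <<'E'
def ang():
    p=np.array(robot.sense()['tool_pos'])[:2]-AX;print('tcp ang',np.degrees(np.arctan2(p[1],p[0])).round(1),'r',np.hypot(*p).round(4))
E
python3 - <<'E'
from h import *
st();ang();arc(114.6,3,12)
E
```

```text
t 16.43 p [0.5207 0.2741 0.0695] F [ 2.22  1.1  -0.01] w 0.0 g 0.9 xang 131.88 q [ 0.48  0.52  1.84  0.    0.78 -0.25]
tcp ang 114.2 r 0.0924
[{"dp": [0.0013, -0.0052, -0.0005], "yaw": -0.053, "claw": 0}, {"dp": [0.0024, -0.01, -0.0005], "yaw": -0.105, "claw": 0}, {"dp": [0.0032, -0.0147, -0.0005], "yaw": -0.157, "claw": 0}, {"dp": [0.0038, -0.0195, -0.0005], "yaw": -0.21, "claw": 0}, {"dp": [0.0041, -0.0243, -0.0005], "yaw": -0.262, "claw": 0}, {"dp": [0.0042, -0.0292, -0.0005], "yaw": -0.315, "claw": 0}, {"dp": [0.004, -0.034, -0.0005], "yaw": -0.367, "claw": 0}, {"dp": [0.0036, -0.0388, -0.0005], "yaw": -0.419, "claw": 0}, {"dp": [0.0029, -0.0436, -0.0005], "yaw": -0.472, "claw": 0}, {"dp": [0.0019, -0.0483, -0.0005], "yaw": -0.524, "claw": 0}, {"dp": [0.0007, -0.053, -0.0005], "yaw": -0.576, "claw": 0}, {"dp": [-0.0007, -0.0576, -0.0005], "yaw": -0.629, "claw": 0}]
```

Emit:
{"name": "arm_command", "arguments": {"commands": [{"dp": [0.0013,-0.005,0],"yaw": -0.053,"claw": 0},{"dp": [0.0024,-0.01,0],"yaw": -0.105,"claw": 0},{"dp": [0.0032,-0.0147,0],"yaw": -0.157,"claw": 0},{"dp": [0.0038,-0.0195,0],"yaw": -0.21,"claw": 0},{"dp": [0.0041,-0.0243,0],"yaw": -0.262,"claw": 0},{"dp": [0.0042,-0.0292,0],"yaw": -0.315,"claw": 0},{"dp": [0.004,-0.034,0],"yaw": -0.367,"claw": 0},{"dp": [0.0036,-0.0388,0],"yaw": -0.419,"claw": 0},{"dp": [0.0029,-0.0436,0],"yaw": -0.472,"claw": 0},{"dp": [0.0019,-0.0483,0],"yaw": -0.524,"claw": 0},{"dp": [0.0007,-0.053,0],"yaw": -0.576,"claw": 0},{"dp": [-0.0007,-0.0576,0],"yaw": -0.629,"claw": 0}]}}

```text
t: 17.92
tool_pos: [0.4783, 0.2353, 0.0696]
eef_rot: [[-0.978, 0.209, 0.001], [0.209, 0.978, 0.001], [-0.001, 0.001, -1.0]]
wrist_force: [1.3, 1.3, -0.9]
gripper_width: 0.0002
grasp_force: 0.9
```

```bash
python3 - <<'E'
from h import *
st();ang();arc(150.6,3,12)
E
```

```text
t 17.93 p [0.4783 0.2353 0.0696] F [ 1.28  1.34 -0.92] w 0.0002 g 0.9 xang 167.91 q [ 0.45  0.46  1.96  0.    0.72 -0.91]
tcp ang 150.5 r 0.0924
[{"dp": [0.0013, -0.0049, -0.0004], "yaw": -0.052, "claw": 0}, {"dp": [0.0024, -0.0096, -0.0004], "yaw": -0.105, "claw": 0}, {"dp": [0.0032, -0.0143, -0.0004], "yaw": -0.157, "claw": 0}, {"dp": [0.0038, -0.0191, -0.0004], "yaw": -0.209, "claw": 0}, {"dp": [0.0041, -0.024, -0.0004], "yaw": -0.262, "claw": 0}, {"dp": [0.0042, -0.0288, -0.0005], "yaw": -0.314, "claw": 0}, {"dp": [0.004, -0.0336, -0.0005], "yaw": -0.366, "claw": 0}, {"dp": [0.0036, -0.0384, -0.0005], "yaw": -0.419, "claw": 0}, {"dp": [0.0029, -0.0432, -0.0005], "yaw": -0.471, "claw": 0}, {"dp": [0.0019, -0.048, -0.0005], "yaw": -0.523, "claw": 0}, {"dp": [0.0008, -0.0526, -0.0005], "yaw": -0.576, "claw": 0}, {"dp": [-0.0007, -0.0573, -0.0005], "yaw": -0.628, "claw": 0}]
```

Emit:
{"name": "arm_command", "arguments": {"commands": [{"dp": [0.0013,-0.005,0],"yaw": -0.053,"claw": 0},{"dp": [0.0024,-0.01,0],"yaw": -0.105,"claw": 0},{"dp": [0.0032,-0.0147,0],"yaw": -0.157,"claw": 0},{"dp": [0.0038,-0.0195,0],"yaw": -0.21,"claw": 0},{"dp": [0.0041,-0.0243,0],"yaw": -0.262,"claw": 0},{"dp": [0.0042,-0.0292,0],"yaw": -0.315,"claw": 0},{"dp": [0.004,-0.034,0],"yaw": -0.367,"claw": 0},{"dp": [0.0036,-0.0388,0],"yaw": -0.419,"claw": 0},{"dp": [0.0029,-0.0436,0],"yaw": -0.472,"claw": 0},{"dp": [0.0019,-0.0483,0],"yaw": -0.524,"claw": 0},{"dp": [0.0013,-0.0505,0],"yaw": -0.55,"claw": 0},{"dp": [0.0007,-0.053,0],"yaw": -0.576,"claw": 0}]}}

```text
t: 19.42
tool_pos: [0.4663, 0.1834, 0.0694]
eef_rot: [[-0.934, -0.356, 0.0], [-0.356, 0.934, 0.0], [-0.0, 0.0, -1.0]]
wrist_force: [0.4, 2.0, 0.8]
gripper_width: 0.0005
grasp_force: 0.9
```

```bash
python3 - <<'E'
from h import *
st();ang()
b=robot.snapshot('side');t=robot.snapshot('top')
for c,im in(('side',b),('top',t)):
    hsv=cv2.cvtColor(im,cv2.COLOR_BGR2HSV)
    for nm,m in(('yel',(hsv[...,0]>18)&(hsv[...,0]<35)&(hsv[...,1]>120)),('red',((hsv[...,0]<6)|(hsv[...,0]>174))&(hsv[...,1]>150)&(hsv[...,2]>60)),('blue',(hsv[...,0]>105)&(hsv[...,0]<130)&(hsv[...,1]>120))):
        n,l,s,cc=cv2.connectedComponentsWithStats(m.astype(np.uint8))
        print(c,nm,[(cc[i].round(1).tolist(),int(s[i,4])) for i in range(1,n) if s[i,4]>5 and 240<cc[i][0]<380 and 170<cc[i][1]<310])
for a in(-49.5+105,-49.5+110,-49.5+115):
    r=np.radians(a);q=np.array([.5597,.1921]);d=np.array([np.cos(r),np.sin(r)])
    print(a,'pin head side/top',proj('side',[[*(q+.094*d),.071]]).round(1),proj('top',[[*(q+.094*d),.086]]).round(1),'red cap',proj('side',[[*(q+.055*d),.085]]).round(1),proj('top',[[*(q+.055*d),.09]]).round(1))
E
```

```text
t 19.43 p [0.4663 0.1834 0.0694] F [0.4  2.04 0.85] w 0.0005 g 0.9 xang -159.14 q [ 0.37  0.42  2.03  0.    0.69 -1.56]
tcp ang -176.1 r 0.0926
side yel [([263.5, 266.5], 106)]
side red [([278.0, 255.6], 28), ([351.6, 287.3], 27), ([352.8, 293.0], 17)]
side blue [([287.6, 239.3], 38), ([322.6, 241.9], 35), ([313.6, 258.7], 14), ([315.2, 262.3], 12)]
top yel [([263.1, 211.2], 40)]
top red [([281.6, 216.8], 23)]
top blue [([319.2, 204.8], 42)]
55.5 pin head side/top [[259.2 264.1]] [[266.2 202.1]] red cap [[276.4 253.6]] [[282.6 212.5]]
60.5 pin head side/top [[260.9 265.8]] [[263.9 205.6]] red cap [[277.4 254.6]] [[281.3 214.6]]
65.5 pin head side/top [[262.8 267.5]] [[262.  209.3]] red cap [[278.6 255.5]] [[280.2 216.8]]
```

About 115° turned, all the caps where they should be, and the pin still riding. Next I'll back off, lift, and move behind the following peg (≈110°), midway between it and the pin.

```bash
python3 - <<'E'
from h import *
p=np.array(robot.sense()['tool_pos']);a=np.radians(89.5)
w=AX+RR*np.array([np.cos(a),np.sin(a)])
t=np.array([-np.sin(np.radians(184)),np.cos(np.radians(184))])
plan([p-np.r_[.004*t,0],(*(p[:2]-.004*t),.135),(*w,.135)],.033,0,106.8)
E
```

```text
[{"dp": [-0.0012, 0.0038, -0.0], "yaw": 0.18, "claw": 0}, {"dp": [-0.0011, 0.0038, -0.0329], "yaw": 0.36, "claw": 0}, {"dp": [-0.0011, 0.0038, -0.0657], "yaw": 0.54, "claw": 0}, {"dp": [-0.0254, 0.0149, -0.0657], "yaw": 0.72, "claw": 0}, {"dp": [-0.0497, 0.026, -0.0657], "yaw": 0.9, "claw": 0}, {"dp": [-0.074, 0.0371, -0.0657], "yaw": 1.08, "claw": 0}, {"dp": [-0.0982, 0.0482, -0.0657], "yaw": 1.26, "claw": 0}, {"dp": [-0.1225, 0.0593, -0.0658], "yaw": 1.44, "claw": 0}]
```

Emit:
{"name": "arm_command", "arguments": {"commands": [{"dp": [-0.001,0.004,0],"yaw": 0,"claw": 0},{"dp": [-0.001,0.004,-0.03],"yaw": 0,"claw": 0},{"dp": [-0.001,0.004,-0.066],"yaw": 0.18,"claw": 0},{"dp": [-0.016,0.011,-0.066],"yaw": 0.36,"claw": 0},{"dp": [-0.033,0.019,-0.066],"yaw": 0.54,"claw": 0},{"dp": [-0.05,0.026,-0.066],"yaw": 0.72,"claw": 0},{"dp": [-0.067,0.034,-0.066],"yaw": 0.9,"claw": 0},{"dp": [-0.085,0.042,-0.066],"yaw": 1.08,"claw": 0},{"dp": [-0.1,0.049,-0.066],"yaw": 1.26,"claw": 0},{"dp": [-0.115,0.056,-0.066],"yaw": 1.44,"claw": 0},{"dp": [-0.122,0.059,-0.066],"yaw": 1.62,"claw": 0},{"dp": [-0.122,0.059,-0.066],"yaw": 1.642,"claw": 0}]}}

```text
t: 21.02
tool_pos: [0.5592, 0.2821, 0.1349]
eef_rot: [[-0.288, 0.958, -0.001], [0.958, 0.288, -0.0], [-0.0, -0.001, -1.0]]
wrist_force: [-0.7, -0.4, -0.7]
gripper_width: 0.0001
grasp_force: 0.0
```

```bash
python3 - <<'E'
from h import *
b=robot.snapshot('side');t=robot.snapshot('top');st();ang()
for c,im in(('side',b),('top',t)):
    hsv=cv2.cvtColor(im,cv2.COLOR_BGR2HSV)
    for nm,m in(('yel',(hsv[...,0]>18)&(hsv[...,0]<35)&(hsv[...,1]>120)),('red',((hsv[...,0]<6)|(hsv[...,0]>174))&(hsv[...,1]>150)&(hsv[...,2]>60)),('blue',(hsv[...,0]>105)&(hsv[...,0]<130)&(hsv[...,1]>120))):
        n,l,s,cc=cv2.connectedComponentsWithStats(m.astype(np.uint8))
        print(c,nm,[(cc[i].round(1).tolist(),int(s[i,4])) for i in range(1,n) if s[i,4]>5 and 240<cc[i][0]<380 and 170<cc[i][1]<310])
E
```

```text
t 21.12 p [0.5588 0.2816 0.135 ] F [-0.02 -0.72  0.39] w -0.0001 g 0.0 xang 106.91 q [ 0.46  0.48  1.72 -0.    0.94  0.17]
tcp ang 90.0 r 0.0918
side yel [([263.5, 266.7], 113)]
side red [([349.9, 287.1], 7), ([352.8, 291.5], 25)]
side blue [([287.5, 239.5], 39), ([322.7, 241.8], 33), ([314.9, 259.7], 42)]
top yel []
top red []
top blue [([319.9, 203.9], 28)]
```

Emit:
{"name": "arm_command", "arguments": {"commands": [{"dp": [0,0.0005,0.015],"yaw": 0,"claw": 0},{"dp": [0,0.0005,0.03],"yaw": 0,"claw": 0},{"dp": [0,0.0005,0.04],"yaw": 0,"claw": 0},{"dp": [0,0.0005,0.05],"yaw": 0,"claw": 0},{"dp": [0,0.0005,0.06],"yaw": 0,"claw": 0},{"dp": [0,0.0005,0.065],"yaw": 0,"claw": 0},{"dp": [0,0.0005,0.065],"yaw": 0,"claw": 0}]}}

```text
t: 22.0
tool_pos: [0.5597, 0.2818, 0.0699]
eef_rot: [[-0.288, 0.958, -0.0], [0.958, 0.288, -0.0], [-0.0, -0.001, -1.0]]
wrist_force: [1.3, 0.3, 0.4]
gripper_width: 0.0
grasp_force: 0.0
```

```bash
python3 - <<'E'
from h import *
st();ang();arc(89.6,1.2,12)
E
```

```text
t 22.0 p [0.5597 0.2818 0.0699] F [1.3  0.29 0.39] w 0.0 g 0.0 xang 106.73 q [ 0.46  0.57  1.75 -0.    0.82  0.17]
tcp ang 89.4 r 0.092
[{"dp": [0.0009, -0.0021, -0.0001], "yaw": -0.024, "claw": 0}, {"dp": [0.0014, -0.0039, -0.0001], "yaw": -0.045, "claw": 0}, {"dp": [0.0019, -0.0058, -0.0001], "yaw": -0.066, "claw": 0}, {"dp": [0.0023, -0.0077, -0.0001], "yaw": -0.087, "claw": 0}, {"dp": [0.0027, -0.0096, -0.0001], "yaw": -0.108, "claw": 0}, {"dp": [0.0031, -0.0115, -0.0001], "yaw": -0.129, "claw": 0}, {"dp": [0.0034, -0.0134, -0.0001], "yaw": -0.15, "claw": 0}, {"dp": [0.0037, -0.0153, -0.0001], "yaw": -0.171, "claw": 0}, {"dp": [0.0039, -0.0172, -0.0001], "yaw": -0.191, "claw": 0}, {"dp": [0.0041, -0.0191, -0.0001], "yaw": -0.212, "claw": 0}, {"dp": [0.0043, -0.0211, -0.0001], "yaw": -0.233, "claw": 0}, {"dp": [0.0044, -0.023, -0.0001], "yaw": -0.254, "claw": 0}]
```

Emit:
{"name": "arm_command", "arguments": {"commands": [{"dp": [0.0006,-0.002,0],"yaw": -0.024,"claw": 0},{"dp": [0.0012,-0.004,0],"yaw": -0.045,"claw": 0},{"dp": [0.0018,-0.006,0],"yaw": -0.066,"claw": 0},{"dp": [0.0023,-0.0077,0],"yaw": -0.087,"claw": 0},{"dp": [0.0027,-0.0096,0],"yaw": -0.108,"claw": 0},{"dp": [0.0031,-0.0115,0],"yaw": -0.129,"claw": 0},{"dp": [0.0034,-0.0134,0],"yaw": -0.15,"claw": 0},{"dp": [0.0037,-0.0153,0],"yaw": -0.171,"claw": 0},{"dp": [0.0039,-0.0172,0],"yaw": -0.191,"claw": 0},{"dp": [0.0041,-0.0191,0],"yaw": -0.212,"claw": 0},{"dp": [0.0043,-0.0211,0],"yaw": -0.233,"claw": 0},{"dp": [0.0044,-0.023,0],"yaw": -0.254,"claw": 0}]}}

```text
t: 23.5
tool_pos: [0.5363, 0.2794, 0.0703]
eef_rot: [[-0.521, 0.854, -0.0], [0.854, 0.521, -0.0], [0.0, -0.0, -1.0]]
wrist_force: [2.0, 0.0, 0.6]
gripper_width: 0.0001
grasp_force: 0.9
```

```bash
python3 - <<'E'
from h import *
st();ang();arc(104,3,12)
E
```

```text
t 23.5 p [0.5363 0.2794 0.0703] F [2.03 0.03 0.56] w 0.0001 g 0.9 xang 121.37 q [ 0.48  0.54  1.8   0.    0.8  -0.07]
tcp ang 104.0 r 0.0924
[{"dp": [0.0012, -0.0047, 0.0003], "yaw": -0.051, "claw": 0}, {"dp": [0.0023, -0.0094, 0.0003], "yaw": -0.104, "claw": 0}, {"dp": [0.0031, -0.0141, 0.0003], "yaw": -0.156, "claw": 0}, {"dp": [0.0037, -0.0189, 0.0003], "yaw": -0.208, "claw": 0}, {"dp": [0.004, -0.0238, 0.0003], "yaw": -0.261, "claw": 0}, {"dp": [0.0041, -0.0286, 0.0003], "yaw": -0.313, "claw": 0}, {"dp": [0.0039, -0.0334, 0.0003], "yaw": -0.365, "claw": 0}, {"dp": [0.0035, -0.0382, 0.0003], "yaw": -0.418, "claw": 0}, {"dp": [0.0028, -0.043, 0.0003], "yaw": -0.47, "claw": 0}, {"dp": [0.0019, -0.0478, 0.0003], "yaw": -0.522, "claw": 0}, {"dp": [0.0007, -0.0524, 0.0003], "yaw": -0.575, "claw": 0}, {"dp": [-0.0007, -0.0571, 0.0003], "yaw": -0.627, "claw": 0}]
```

Emit:
{"name": "arm_command", "arguments": {"commands": [{"dp": [0.0013,-0.005,0],"yaw": -0.053,"claw": 0},{"dp": [0.0024,-0.01,0],"yaw": -0.105,"claw": 0},{"dp": [0.0032,-0.0147,0],"yaw": -0.157,"claw": 0},{"dp": [0.0038,-0.0195,0],"yaw": -0.21,"claw": 0},{"dp": [0.0041,-0.0243,0],"yaw": -0.262,"claw": 0},{"dp": [0.0042,-0.0292,0],"yaw": -0.315,"claw": 0},{"dp": [0.004,-0.034,0],"yaw": -0.367,"claw": 0},{"dp": [0.0036,-0.0388,0],"yaw": -0.419,"claw": 0},{"dp": [0.0029,-0.0436,0],"yaw": -0.472,"claw": 0},{"dp": [0.0019,-0.0483,0],"yaw": -0.524,"claw": 0},{"dp": [0.0007,-0.053,0],"yaw": -0.576,"claw": 0},{"dp": [-0.0007,-0.0576,0],"yaw": -0.629,"claw": 0}]}}

```text
t: 25.0
tool_pos: [0.4875, 0.249, 0.0703]
eef_rot: [[-0.924, 0.383, 0.0], [0.383, 0.924, 0.0], [0.0, 0.0, -1.0]]
wrist_force: [1.5, 0.5, -0.9]
gripper_width: -0.0004
grasp_force: 0.9
```

Emit:
{"name": "arm_command", "arguments": {"commands": [{"dp": [0.0013,-0.005,0],"yaw": -0.053,"claw": 0},{"dp": [0.0024,-0.01,0],"yaw": -0.105,"claw": 0},{"dp": [0.0032,-0.0147,0],"yaw": -0.157,"claw": 0},{"dp": [0.0038,-0.0195,0],"yaw": -0.21,"claw": 0},{"dp": [0.0041,-0.0243,0],"yaw": -0.262,"claw": 0},{"dp": [0.0042,-0.0292,0],"yaw": -0.315,"claw": 0},{"dp": [0.004,-0.034,0],"yaw": -0.367,"claw": 0},{"dp": [0.0036,-0.0388,0],"yaw": -0.419,"claw": 0},{"dp": [0.0029,-0.0436,0],"yaw": -0.472,"claw": 0},{"dp": [0.0019,-0.0483,0],"yaw": -0.524,"claw": 0},{"dp": [0.0007,-0.053,0],"yaw": -0.576,"claw": 0},{"dp": [-0.0007,-0.0576,0],"yaw": -0.629,"claw": 0}]}}

```text
t: 26.5
tool_pos: [0.4657, 0.1956, 0.0702]
eef_rot: [[-0.972, -0.233, -0.0], [-0.233, 0.972, 0.0], [0.0, 0.0, -1.0]]
wrist_force: [0.6, 2.2, -1.2]
gripper_width: 0.0
grasp_force: 0.9
```

```bash
python3 - <<'E'
from h import *
b=robot.snapshot('side');t=robot.snapshot('top');st();ang()
for c,im in(('side',b),('top',t)):
    hsv=cv2.cvtColor(im,cv2.COLOR_BGR2HSV)
    for nm,m in(('yel',(hsv[...,0]>18)&(hsv[...,0]<35)&(hsv[...,1]>120)),('red',((hsv[...,0]<6)|(hsv[...,0]>174))&(hsv[...,1]>150)&(hsv[...,2]>60)),('blue',(hsv[...,0]>105)&(hsv[...,0]<130)&(hsv[...,1]>120))):
        n,l,s,cc=cv2.connectedComponentsWithStats(m.astype(np.uint8))
        print(c,nm,[(cc[i].round(1).tolist(),int(s[i,4])) for i in range(1,n) if s[i,4]>5 and 240<cc[i][0]<380 and 170<cc[i][1]<310])
q=np.array([.5597,.1921])
for a in(140,145,150,155,176):
    r=np.radians(a);d=np.array([np.cos(r),np.sin(r)])
    print(a,'pin side/top',proj('side',[[*(q+.094*d),.071]]).round(1),proj('top',[[*(q+.094*d),.086]]).round(1),'red cap',proj('side',[[*(q+.055*d),.085]]).round(1),proj('top',[[*(q+.055*d),.09]]).round(1))
arc(176,1.5,12)
E
```

```text
t 26.6 p [0.4653 0.1951 0.0701] F [ 0.16  0.89 -1.22] w -0.0002 g 0.0 xang -166.59 q [ 0.39  0.43  2.02  0.    0.69 -1.41]
tcp ang 176.7 r 0.0935
side yel [([322.1, 272.4], 121)]
side red [([308.9, 259.7], 7), ([352.3, 289.7], 44)]
side blue [([290.6, 238.2], 34), ([324.0, 242.9], 30), ([276.8, 254.6], 36)]
top yel []
top red []
top blue [([283.2, 213.7], 36)]
140 pin side/top [[316.6 274.7]] [[274.8 266.2]] red cap [[309.6 259.5]] [[287.9 250.1]]
145 pin side/top [[320.4 273.7]] [[278.3 268.7]] red cap [[311.8 259. ]] [[289.9 251.6]]
150 pin side/top [[324.  272.7]] [[281.9 271. ]] red cap [[313.9 258.4]] [[292.1 252.9]]
155 pin side/top [[327.4 271.4]] [[285.8 272.9]] red cap [[315.9 257.7]] [[294.3 254. ]]
176 pin side/top [[338.9 264.9]] [[303.4 277.2]] red cap [[322.6 254.1]] [[304.6 256.5]]
[{"dp": [-0.0008, -0.0015, 0.0001], "yaw": -0.024, "claw": 0}, {"dp": [-0.0002, -0.0039, 0.0001], "yaw": -0.05, "claw": 0}, {"dp": [0.0004, -0.0062, 0.0001], "yaw": -0.077, "claw": 0}, {"dp": [0.0009, -0.0086, 0.0001], "yaw": -0.103, "claw": 0}, {"dp": [0.0013, -0.011, 0.0001], "yaw": -0.129, "claw": 0}, {"dp": [0.0017, -0.0134, 0.0001], "yaw": -0.155, "claw": 0}, {"dp": [0.002, -0.0157, 0.0001], "yaw": -0.181, "claw": 0}, {"dp": [0.0023, -0.0181, 0.0001], "yaw": -0.208, "claw": 0}, {"dp": [0.0025, -0.0206, 0.0001], "yaw": -0.234, "claw": 0}, {"dp": [0.0026, -0.023, 0.0001], "yaw": -0.26, "claw": 0}, {"dp": [0.0027, -0.0254, 0.0001], "yaw": -0.286, "claw": 0}, {"dp": [0.0027, -0.0278, 0.0001], "yaw": -0.312, "claw": 0}]
```

The pin is at about 148°, and the lock hole is expected between 169° and 183°. Slow pushing from here.

Emit:
{"name": "arm_command", "arguments": {"commands": [{"dp": [-0.0003,-0.0015,0],"yaw": -0.024,"claw": 0},{"dp": [-0.0002,-0.0039,0],"yaw": -0.05,"claw": 0},{"dp": [0.0004,-0.0062,0],"yaw": -0.077,"claw": 0},{"dp": [0.0009,-0.0086,0],"yaw": -0.103,"claw": 0},{"dp": [0.0013,-0.011,0],"yaw": -0.129,"claw": 0},{"dp": [0.0017,-0.0134,0],"yaw": -0.155,"claw": 0},{"dp": [0.002,-0.0157,0],"yaw": -0.181,"claw": 0},{"dp": [0.0023,-0.0181,0],"yaw": -0.208,"claw": 0},{"dp": [0.0025,-0.0206,0],"yaw": -0.234,"claw": 0},{"dp": [0.0026,-0.023,0],"yaw": -0.26,"claw": 0},{"dp": [0.0027,-0.0254,0],"yaw": -0.286,"claw": 0},{"dp": [0.0027,-0.0278,0],"yaw": -0.312,"claw": 0}]}}

```text
t: 28.1
tool_pos: [0.47, 0.1677, 0.0703]
eef_rot: [[-0.854, -0.52, 0.0], [-0.52, 0.854, 0.0], [-0.0, -0.0, -1.0]]
wrist_force: [0.0, 2.0, -0.7]
gripper_width: 0.0002
grasp_force: 0.9
```

```bash
cat >> h.py <<'E'
def look():
    b=robot.snapshot('side');hsv=cv2.cvtColor(b,cv2.COLOR_BGR2HSV)
    m=((hsv[...,0]>18)&(hsv[...,0]<35)&(hsv[...,1]>120))
    n,l,s,cc=cv2.connectedComponentsWithStats(m.astype(np.uint8))
    print('yel',[(cc[i].round(1).tolist(),s[i].tolist()) for i in range(1,n) if s[i,4]>30 and 240<cc[i][0]<380 and 170<cc[i][1]<310])
    q=np.array([.5597,.1921])
    for a in range(160,186,4):
        d=np.array([np.cos(np.radians(a)),np.sin(np.radians(a))]);print(a,'ride/lock',proj('side',[[*(q+.094*d),.071],[*(q+.094*d),.061]]).round(1).tolist())
E
python3 - <<'E'
from h import *
st();ang();look();arc(194,.8,12)
E
```

```text
t 28.1 p [0.47   0.1677 0.0703] F [ 0.05  1.95 -0.74] w 0.0002 g 0.9 xang -148.66 q [ 0.34  0.42  2.04 -0.    0.69 -1.78]
tcp ang -166.0 r 0.0914
yel [([333.4, 267.4], [330, 260, 8, 16, 115])]
160 ride/lock [[330.6, 270.1], [330.6, 274.3]]
164 ride/lock [[332.9, 268.9], [333.0, 273.1]]
168 ride/lock [[335.1, 267.6], [335.2, 271.9]]
172 ride/lock [[337.1, 266.3], [337.1, 270.5]]
176 ride/lock [[338.9, 264.9], [338.9, 269.1]]
180 ride/lock [[340.5, 263.5], [340.5, 267.7]]
184 ride/lock [[341.9, 262.0], [341.9, 266.2]]
[{"dp": [0.0012, -0.0008, 0.0003], "yaw": -0.012, "claw": 0}, {"dp": [0.0016, -0.002, 0.0003], "yaw": -0.026, "claw": 0}, {"dp": [0.0019, -0.0033, 0.0003], "yaw": -0.04, "claw": 0}, {"dp": [0.0022, -0.0045, 0.0003], "yaw": -0.054, "claw": 0}, {"dp": [0.0026, -0.0058, 0.0003], "yaw": -0.068, "claw": 0}, {"dp": [0.0028, -0.007, 0.0003], "yaw": -0.082, "claw": 0}, {"dp": [0.0031, -0.0083, 0.0003], "yaw": -0.096, "claw": 0}, {"dp": [0.0034, -0.0096, 0.0003], "yaw": -0.11, "claw": 0}, {"dp": [0.0036, -0.0108, 0.0003], "yaw": -0.124, "claw": 0}, {"dp": [0.0038, -0.0121, 0.0003], "yaw": -0.138, "claw": 0}, {"dp": [0.004, -0.0134, 0.0003], "yaw": -0.152, "claw": 0}, {"dp": [0.0042, -0.0146, 0.0003], "yaw": -0.166, "claw": 0}]
```

Emit:
{"name": "arm_command", "arguments": {"commands": [{"dp": [0.0005,-0.001,0],"yaw": -0.012,"claw": 0},{"dp": [0.0008,-0.002,0],"yaw": -0.024,"claw": 0},{"dp": [0.0011,-0.003,0],"yaw": -0.036,"claw": 0}]}}

```text
t: 28.52
tool_pos: [0.4707, 0.1648, 0.0704]
eef_rot: [[-0.835, -0.55, 0.0], [-0.55, 0.835, 0.0], [-0.0, -0.0, -1.0]]
wrist_force: [-0.3, 1.7, -1.1]
gripper_width: 0.0
grasp_force: 0.8
```

Emit:
{"name": "arm_command", "arguments": {"commands": [{"dp": [0.0004,-0.001,0],"yaw": -0.012,"claw": 0},{"dp": [0.0007,-0.002,0],"yaw": -0.024,"claw": 0},{"dp": [0.001,-0.003,0],"yaw": -0.036,"claw": 0}]}}

```text
t: 28.9
tool_pos: [0.4714, 0.1616, 0.0703]
eef_rot: [[-0.815, -0.579, 0.0], [-0.579, 0.815, 0.0], [-0.0, -0.0, -1.0]]
wrist_force: [-0.3, 2.4, 0.6]
gripper_width: 0.0002
grasp_force: 0.9
```

Emit:
{"name": "arm_command", "arguments": {"commands": [{"dp": [0.0004,-0.001,0],"yaw": -0.012,"claw": 0},{"dp": [0.0007,-0.002,0],"yaw": -0.024,"claw": 0},{"dp": [0.001,-0.003,0],"yaw": -0.036,"claw": 0}]}}

```text
t: 29.28
tool_pos: [0.4722, 0.1586, 0.0703]
eef_rot: [[-0.794, -0.608, -0.0], [-0.608, 0.794, -0.0], [0.0, 0.0, -1.0]]
wrist_force: [-1.1, 1.7, 1.0]
gripper_width: -0.0001
grasp_force: 0.8
```

Emit:
{"name": "arm_command", "arguments": {"commands": [{"dp": [0.0003,-0.001,0],"yaw": -0.012,"claw": 0},{"dp": [0.0006,-0.002,0],"yaw": -0.024,"claw": 0},{"dp": [0.0008,-0.003,0],"yaw": -0.036,"claw": 0}]}}

```text
t: 29.65
tool_pos: [0.4734, 0.1557, 0.0703]
eef_rot: [[-0.771, -0.637, -0.0], [-0.637, 0.771, -0.0], [0.0, 0.0, -1.0]]
wrist_force: [0.2, 2.1, 0.8]
gripper_width: 0.0001
grasp_force: 0.9
```

Emit:
{"name": "arm_command", "arguments": {"commands": [{"dp": [0.0003,-0.001,0],"yaw": -0.012,"claw": 0},{"dp": [0.0006,-0.002,0],"yaw": -0.024,"claw": 0},{"dp": [0.0008,-0.003,0],"yaw": -0.036,"claw": 0}]}}

```text
t: 30.02
tool_pos: [0.4746, 0.1528, 0.0702]
eef_rot: [[-0.748, -0.664, -0.0], [-0.664, 0.748, -0.0], [0.0, 0.0, -1.0]]
wrist_force: [-1.1, 0.5, -0.2]
gripper_width: 0.0
grasp_force: 0.9
```

Emit:
{"name": "arm_command", "arguments": {"commands": [{"dp": [0.0003,-0.001,0],"yaw": -0.012,"claw": 0},{"dp": [0.0006,-0.002,0],"yaw": -0.024,"claw": 0},{"dp": [0.0008,-0.003,0],"yaw": -0.036,"claw": 0}]}}

```text
t: 30.4
tool_pos: [0.476, 0.1501, 0.0702]
eef_rot: [[-0.723, -0.69, -0.0], [-0.69, 0.723, -0.0], [0.0, 0.0, -1.0]]
wrist_force: [-1.9, 1.1, 1.4]
gripper_width: -0.0001
grasp_force: 1.0
```

```bash
python3 - <<'E'
from h import *
st();ang();look()
E
```

```text
t 30.4 p [0.476  0.1501 0.0702] F [-1.94  1.05  1.41] w -0.0001 g 1.0 xang -136.34 q [ 0.3   0.42  2.04 -0.    0.69 -2.03]
tcp ang -154.3 r 0.0918
yel [([338.8, 264.0], [335, 256, 9, 16, 113])]
160 ride/lock [[330.6, 270.1], [330.6, 274.3]]
164 ride/lock [[332.9, 268.9], [333.0, 273.1]]
168 ride/lock [[335.1, 267.6], [335.2, 271.9]]
172 ride/lock [[337.1, 266.3], [337.1, 270.5]]
176 ride/lock [[338.9, 264.9], [338.9, 269.1]]
180 ride/lock [[340.5, 263.5], [340.5, 267.7]]
184 ride/lock [[341.9, 262.0], [341.9, 266.2]]
```

Emit:
{"name": "arm_command", "arguments": {"commands": [{"dp": [0.0003,-0.001,0],"yaw": -0.012,"claw": 0},{"dp": [0.0006,-0.002,0],"yaw": -0.024,"claw": 0},{"dp": [0.0008,-0.003,0],"yaw": -0.036,"claw": 0}]}}

```text
t: 30.82
tool_pos: [0.4774, 0.1473, 0.0702]
eef_rot: [[-0.698, -0.716, -0.0], [-0.716, 0.698, -0.0], [0.0, 0.0, -1.0]]
wrist_force: [-2.2, 0.8, 0.9]
gripper_width: 0.0003
grasp_force: 1.0
```

Emit:
{"name": "arm_command", "arguments": {"commands": [{"dp": [0.0003,-0.001,0],"yaw": -0.012,"claw": 0},{"dp": [0.0006,-0.002,0],"yaw": -0.024,"claw": 0},{"dp": [0.0008,-0.003,0],"yaw": -0.036,"claw": 0}]}}

```text
t: 31.2
tool_pos: [0.4791, 0.1447, 0.0702]
eef_rot: [[-0.672, -0.741, -0.0], [-0.741, 0.672, -0.0], [0.0, 0.0, -1.0]]
wrist_force: [-2.5, 1.5, -0.7]
gripper_width: -0.0002
grasp_force: 1.0
```

Emit:
{"name": "arm_command", "arguments": {"commands": [{"dp": [0.0003,-0.001,0],"yaw": -0.012,"claw": 0},{"dp": [0.0006,-0.002,0],"yaw": -0.024,"claw": 0},{"dp": [0.0008,-0.003,0],"yaw": -0.036,"claw": 0}]}}

```text
t: 31.58
tool_pos: [0.4808, 0.1421, 0.0702]
eef_rot: [[-0.645, -0.764, -0.0], [-0.764, 0.645, -0.0], [0.0, 0.0, -1.0]]
wrist_force: [-2.8, 1.8, -0.5]
gripper_width: -0.0
grasp_force: 0.8
```

Emit:
{"name": "arm_command", "arguments": {"commands": [{"dp": [0.0003,-0.001,0],"yaw": -0.012,"claw": 0},{"dp": [0.0006,-0.002,0],"yaw": -0.024,"claw": 0},{"dp": [0.0008,-0.003,0],"yaw": -0.036,"claw": 0}]}}

```text
t: 31.95
tool_pos: [0.4827, 0.1396, 0.0703]
eef_rot: [[-0.617, -0.787, 0.0], [-0.787, 0.617, 0.0], [-0.0, -0.0, -1.0]]
wrist_force: [-1.8, 0.1, 1.1]
gripper_width: 0.0003
grasp_force: 0.8
```

```bash
python3 - <<'E'
from h import *
st();ang();look()
E
```

```text
t 31.95 p [0.4827 0.1396 0.0703] F [-1.82  0.12  1.11] w 0.0003 g 0.8 xang -128.09 q [ 0.28  0.42  2.03 -0.    0.69 -2.2 ]
tcp ang -146.6 r 0.0911
yel [([342.6, 261.7], [339, 254, 9, 16, 113])]
160 ride/lock [[330.6, 270.1], [330.6, 274.3]]
164 ride/lock [[332.9, 268.9], [333.0, 273.1]]
168 ride/lock [[335.1, 267.6], [335.2, 271.9]]
172 ride/lock [[337.1, 266.3], [337.1, 270.5]]
176 ride/lock [[338.9, 264.9], [338.9, 269.1]]
180 ride/lock [[340.5, 263.5], [340.5, 267.7]]
184 ride/lock [[341.9, 262.0], [341.9, 266.2]]
```

Emit:
{"name": "arm_command", "arguments": {"commands": [{"dp": [0.0002,-0.001,0],"yaw": -0.012,"claw": 0},{"dp": [0.0004,-0.002,0],"yaw": -0.024,"claw": 0},{"dp": [0.0004,-0.002,0],"yaw": -0.024,"claw": 0}]}}

```text
t: 32.38
tool_pos: [0.4842, 0.1381, 0.0703]
eef_rot: [[-0.598, -0.801, 0.0], [-0.801, 0.598, 0.0], [-0.0, -0.0, -1.0]]
wrist_force: [-1.2, 0.4, 1.5]
gripper_width: -0.0
grasp_force: 0.4
```

```bash
python3 - <<'E'
from h import *
st();ang();look()
E
```

```text
t 32.38 p [0.4842 0.1381 0.0703] F [-1.17  0.4   1.45] w -0.0 g 0.4 xang -126.75 q [ 0.27  0.42  2.03 -0.    0.69 -2.23]
tcp ang -145.2 r 0.0907
yel [([341.9, 265.8], [338, 258, 8, 16, 106])]
160 ride/lock [[330.6, 270.1], [330.6, 274.3]]
164 ride/lock [[332.9, 268.9], [333.0, 273.1]]
168 ride/lock [[335.1, 267.6], [335.2, 271.9]]
172 ride/lock [[337.1, 266.3], [337.1, 270.5]]
176 ride/lock [[338.9, 264.9], [338.9, 269.1]]
180 ride/lock [[340.5, 263.5], [340.5, 267.7]]
184 ride/lock [[341.9, 262.0], [341.9, 266.2]]
```

The pin has dropped (head row 261.7 → 265.8, which matches locked at ~184°). I'll lean on the peg in small steps.

Emit:
{"name": "arm_command", "arguments": {"commands": [{"dp": [0,-0.0007,0],"yaw": 0,"claw": 0},{"dp": [0,-0.0015,0],"yaw": 0,"claw": 0},{"dp": [0,-0.0015,0],"yaw": 0,"claw": 0}]}}

```text
t: 32.8
tool_pos: [0.4852, 0.1372, 0.0703]
eef_rot: [[-0.599, -0.801, -0.0], [-0.801, 0.599, -0.0], [0.0, 0.0, -1.0]]
wrist_force: [-2.2, 0.6, 1.5]
gripper_width: -0.0002
grasp_force: 0.8
```

Emit:
{"name": "arm_command", "arguments": {"commands": [{"dp": [0,-0.0007,0],"yaw": 0,"claw": 0},{"dp": [0,-0.0014,0],"yaw": 0,"claw": 0},{"dp": [0,-0.0014,0],"yaw": 0,"claw": 0}]}}

```text
t: 33.17
tool_pos: [0.4862, 0.1363, 0.0702]
eef_rot: [[-0.599, -0.801, -0.0], [-0.801, 0.599, -0.0], [0.0, 0.0, -1.0]]
wrist_force: [-2.6, 0.4, 1.7]
gripper_width: -0.0
grasp_force: 1.1
```

Emit:
{"name": "arm_command", "arguments": {"commands": [{"dp": [0,-0.0006,0],"yaw": 0,"claw": 0},{"dp": [0,-0.0012,0],"yaw": 0,"claw": 0},{"dp": [0,-0.0012,0],"yaw": 0,"claw": 0}]}}

```text
t: 33.55
tool_pos: [0.4869, 0.1357, 0.0702]
eef_rot: [[-0.599, -0.801, -0.001], [-0.801, 0.599, -0.0], [0.0, 0.001, -1.0]]
wrist_force: [-4.9, 1.1, 1.6]
gripper_width: 0.0004
grasp_force: 2.4
```

Emit:
{"name": "arm_command", "arguments": {"commands": [{"dp": [0,-0.0005,0],"yaw": 0,"claw": 0},{"dp": [0,-0.001,0],"yaw": 0,"claw": 0},{"dp": [0,-0.001,0],"yaw": 0,"claw": 0}]}}

```text
t: 33.92
tool_pos: [0.4874, 0.1352, 0.0702]
eef_rot: [[-0.599, -0.801, -0.001], [-0.801, 0.599, 0.0], [0.001, 0.001, -1.0]]
wrist_force: [-6.9, 3.4, 3.2]
gripper_width: -0.0002
grasp_force: 3.4
```

Emit:
{"name": "arm_command", "arguments": {"commands": [{"dp": [0,-0.0004,0],"yaw": 0,"claw": 0},{"dp": [0,-0.0008,0],"yaw": 0,"claw": 0},{"dp": [0,-0.0008,0],"yaw": 0,"claw": 0},{"dp": [0,-0.0008,0],"yaw": 0,"claw": 0}]}}

```text
t: 34.42
tool_pos: [0.4877, 0.1348, 0.0702]
eef_rot: [[-0.599, -0.801, -0.002], [-0.801, 0.599, 0.0], [0.001, 0.002, -1.0]]
wrist_force: [-8.2, 4.1, 5.3]
gripper_width: 0.0003
grasp_force: 4.3
```

```bash
python3 - <<'E'
from h import *
st();ang();look()
E
```

```text
t 34.42 p [0.4877 0.1348 0.0702] F [-8.18  4.12  5.25] w 0.0003 g 4.3 xang -126.78 q [ 0.27  0.43  2.02  0.    0.7  -2.23]
tcp ang -142.2 r 0.0898
yel [([343.0, 263.9], [340, 257, 7, 15, 104])]
160 ride/lock [[330.6, 270.1], [330.6, 274.3]]
164 ride/lock [[332.9, 268.9], [333.0, 273.1]]
168 ride/lock [[335.1, 267.6], [335.2, 271.9]]
172 ride/lock [[337.1, 266.3], [337.1, 270.5]]
176 ride/lock [[338.9, 264.9], [338.9, 269.1]]
180 ride/lock [[340.5, 263.5], [340.5, 267.7]]
184 ride/lock [[341.9, 262.0], [341.9, 266.2]]
```

The peg carries about 10 N and holds. I'll hold briefly, then back off and lift clear.

Emit:
{"name": "arm_command", "arguments": {"commands": [{"dp": [0,-0.0003,0],"yaw": 0,"claw": 0},{"dp": [0,-0.0003,0],"yaw": 0,"claw": 0},{"dp": [0,-0.0003,0],"yaw": 0,"claw": 0},{"dp": [0,-0.0003,0],"yaw": 0,"claw": 0}]}}

```text
t: 34.98
tool_pos: [0.4878, 0.1347, 0.0702]
eef_rot: [[-0.599, -0.801, -0.002], [-0.801, 0.599, 0.0], [0.001, 0.002, -1.0]]
wrist_force: [-7.5, 5.0, 4.3]
gripper_width: 0.0001
grasp_force: 4.6
```

Emit:
{"name": "arm_command", "arguments": {"commands": [{"dp": [0,0.0015,0],"yaw": 0,"claw": 0},{"dp": [0,0.003,0],"yaw": 0,"claw": 0},{"dp": [0,0.005,0],"yaw": 0,"claw": 0},{"dp": [0,0.007,0],"yaw": 0,"claw": 0},{"dp": [0,0.007,0],"yaw": 0,"claw": 0},{"dp": [0,0.007,-0.02],"yaw": 0,"claw": 0},{"dp": [0,0.007,-0.05],"yaw": 0,"claw": 0},{"dp": [0,0.007,-0.1],"yaw": 0,"claw": 0},{"dp": [0.02,0.03,-0.13],"yaw": 0,"claw": 0},{"dp": [0.04,0.06,-0.13],"yaw": 0,"claw": 0},{"dp": [0.06,0.09,-0.13],"yaw": 0,"claw": 0},{"dp": [0.06,0.09,-0.13],"yaw": 0,"claw": 0}]}}

```text
t: 36.48
tool_pos: [0.3789, 0.1399, 0.2003]
eef_rot: [[-0.598, -0.802, -0.001], [-0.802, 0.598, -0.0], [0.0, 0.0, -1.0]]
wrist_force: [0.4, 0.7, 0.2]
gripper_width: -0.0003
grasp_force: 0.0
```

```bash
python3 - <<'E'
from h import *
b=robot.snapshot('side');t=robot.snapshot('top');st();look()
for c,im in(('side',b),('top',t)):
    hsv=cv2.cvtColor(im,cv2.COLOR_BGR2HSV)
    for nm,m in(('red',((hsv[...,0]<6)|(hsv[...,0]>174))&(hsv[...,1]>150)&(hsv[...,2]>60)),('blue',(hsv[...,0]>105)&(hsv[...,0]<130)&(hsv[...,1]>120))):
        n,l,s,cc=cv2.connectedComponentsWithStats(m.astype(np.uint8))
        print(c,nm,[(cc[i].round(1).tolist(),int(s[i,4])) for i in range(1,n) if s[i,4]>5 and 240<cc[i][0]<380 and 170<cc[i][1]<310])
q=np.array([.5597,.1921])
for a in(182,272,2,92):
    r=np.radians(a);d=np.array([np.cos(r),np.sin(r)]);print(a,'cap',proj('side',[[*(q+.055*d),.085]]).round(1),proj('top',[[*(q+.055*d),.09]]).round(1))
E
```

```text
t 36.58 p [0.3817 0.1404 0.2007] F [ 0.22  1.05 -0.19] w -0.0001 g 0.0 xang -126.73 q [ 0.35  0.07  2.13 -0.    0.94 -2.15]
yel [([342.9, 264.6], [340, 257, 7, 16, 103])]
160 ride/lock [[330.6, 270.1], [330.6, 274.3]]
164 ride/lock [[332.9, 268.9], [333.0, 273.1]]
168 ride/lock [[335.1, 267.6], [335.2, 271.9]]
172 ride/lock [[337.1, 266.3], [337.1, 270.5]]
176 ride/lock [[338.9, 264.9], [338.9, 269.1]]
180 ride/lock [[340.5, 263.5], [340.5, 267.7]]
184 ride/lock [[341.9, 262.0], [341.9, 266.2]]
side red [([324.6, 253.1], 30), ([352.7, 288.4], 33)]
side blue [([311.7, 236.7], 24), ([312.1, 240.4], 8), ([277.5, 244.3], 35), ([288.8, 260.6], 33)]
top red []
top blue [([303.9, 201.5], 35), ([334.9, 226.7], 39), ([278.3, 231.7], 35)]
182 cap [[324.  252.9]] [[307.6 256.5]]
272 cap [[312.8 236.3]] [[335.1 226.7]]
2 cap [[278.  242.2]] [[305.1 200.2]]
92 cap [[287.6 259.3]] [[277.6 229.4]]
```

The pin is locked with its head at the seated height. All four vials stand in their sockets and the arm is clear.

```bash
python3 -c "
from h import *
print(robot.finish_job())"
```

```text
the job is handed in; nothing more can be done
None
```

I handed the job in at about 37 s: the pin dropped and locked the carousel about 8–10° past the red pointer by camera (1–3° beyond the ring's stated ±7°), held against roughly 10 N at the peg, all vials are standing, and the arm is clear.

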